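# Fetch the check-standard vial from among the reagent bottles

### The job

Before the moisture run, the check-standard vial (blue cap) must stand in the empty hole of the aluminium feed block, beside the sample vial with the red cap. It is hemmed in by the three amber reagent bottles of the round spill tray: first stand all three bottles in the card sample tray, then, while they wait there, bring the vial over to the block and seat it upright in the empty hole, and last put each bottle back into the cup that has the colour of its cap. Lower the bottles, never drop them, tip nothing over, and leave the red-capped vial standing in its hole.

Things in the scene. Friction and masses are not known exactly. Their poses are not given: they have to be found in the camera images.
- bottle_white: amber glass reagent bottle with a white screw cap, one of three alike but for the cap colour: body 60 mm in diameter up to height 112 mm, then the cap, 31 to 33 mm in diameter, from 112 to 132 mm; 0.2 to 0.45 kg, closed. Grip the cap from above. Origin: centre of its underside; z up the bottle. At the start it stands in the white cup
- bottle_yellow: amber glass reagent bottle with a yellow screw cap, one of three alike but for the cap colour: body 60 mm in diameter up to height 112 mm, then the cap, 31 to 33 mm in diameter, from 112 to 132 mm; 0.2 to 0.45 kg, closed. Grip the cap from above. Origin: centre of its underside; z up the bottle. At the start it stands in the yellow cup
- bottle_green: amber glass reagent bottle with a green screw cap, one of three alike but for the cap colour: body 60 mm in diameter up to height 112 mm, then the cap, 31 to 33 mm in diameter, from 112 to 132 mm; 0.2 to 0.45 kg, closed. Grip the cap from above. Origin: centre of its underside; z up the bottle. At the start it stands in the green cup
- cup_white: white plastic cup on the round grey spill tray, fixed: home of the bottle with the white cap. 18 mm high; inside 66 mm wide at the floor, flaring to 77 mm at the rim (82 mm outside). Origin: centre of its underside, 6 mm above the bench; its inner floor is 3 mm above the origin. The three cups stand 120 degrees apart round the tray, in any order, centres 57 mm from the vial's axis
- cup_yellow: yellow plastic cup on the round grey spill tray, fixed: home of the bottle with the yellow cap. 18 mm high; inside 66 mm wide at the floor, flaring to 77 mm at the rim (82 mm outside). Origin: centre of its underside, 6 mm above the bench; its inner floor is 3 mm above the origin. The three cups stand 120 degrees apart round the tray, in any order, centres 57 mm from the vial's axis
- cup_green: green plastic cup on the round grey spill tray, fixed: home of the bottle with the green cap. 18 mm high; inside 66 mm wide at the floor, flaring to 77 mm at the rim (82 mm outside). Origin: centre of its underside, 6 mm above the bench; its inner floor is 3 mm above the origin. The three cups stand 120 degrees apart round the tray, in any order, centres 57 mm from the vial's axis
- vial_blue: clear glass vial, white label, blue cap, the check standard: body 22 mm in diameter up to height 44 mm, cap 17 mm in diameter from 44 to 53 mm; about 25 g. Origin: centre of its underside; z up. It starts in the middle of the round tray, origin 16 mm above the bench, in a white pedestal whose rim is 28 mm above the bench (26 mm wide inside, 33 mm outside).
- vial_red: clear glass vial, white label, red cap, the sample, same size as the blue-capped one (22 mm in diameter, 53 mm high). It stands in the other hole of the feed block, 60 mm from the empty one, and stays there. Origin: centre of its underside, 14 mm above the bench
- free_hole (a point): centre of the mouth of the empty hole in the fixed aluminium feed block (56 x 116 mm, 32 mm high: the mouth is 32 mm above the bench). The hole is 28 mm in diameter, chamfered 4 mm round its mouth, 18 mm deep: a seated vial's underside is 14 mm above the bench. The point's y axis runs along the block, away from the hole with the red-capped vial; z up
- side_tray: fixed, empty card sample tray, the side area: 175 mm along its x, 190 mm along its y, walls 44 mm high and 3 mm thick, open on top; floor 2 mm above the bench. Origin: centre of its underside. Three bottles stand in it, for example at (-35, 46), (-35, -46) and (42, 0) mm from its middle along its x and y
There are look-alikes about, which are no part of the job. Leave any purple or turquoise look-alike of the bottle_white alone.

How it is judged:
By the outcome, as a careful person would: the job done as asked, in the order asked, and still so for the second after the job is handed in, with the robot touching nothing.
It also fails if it takes over 134 s, if anything falls off the work surface, if the arm or the gripper's body presses on something with over 40 N, if the wrist force passes 120 N, or if a joint passes its speed limit or range.

### The arm

A 6-joint arm with a two-finger parallel gripper is mounted at the origin on a cart in front of the work surface, level with it; the furniture and walls round the work are solid. World frame = base frame: x ahead of the robot, y to its left, z up, the work surface at z = 0. Lengths are in m, angles in rad, forces in N, time in s.
With the tool pointing down it reaches from about 0.25 to 0.775 m from the base axis. Payload 8.9 kg.
Tool frame: the origin (TCP) lies where the fingers leave the gripper's body, on its centre line; the fingertips stand 73 mm ahead of it and the grasp point (between the pads) lies 54 mm ahead of it (manip.tip_reach is the distance from the TCP to the fingertips, in m); z points along the fingers, y is the line along which they close (so a half turn about z gives the same grasp; the last joint's range is limited). The gripper opens to 85 mm and grips with 20 to 120 N. Pads are 22 mm wide; open, the fingers measure 114 mm over their backs; the gripper's body (76 mm by 85 mm) begins 54 mm behind the grasp point. The pads swing forward as they close: fully open they stand 13 mm farther back than shut.
Start: joints at [1.111, 0.291, -0.153, 1.127, 0, 1.431], TCP at [0.166, 0.498, 0.304] pointing down, gripper open.
Joint ranges: [-2.52, 2.52], [-0.91, 1.74], [-1.3, 1.37], [-1.96, 2.02], [-1.52, 1.47], [-3.14, 3.14]. Speed limits (rad/s): [2.22, 2.22, 2.79, 3.14, 3.14, 3.14].

### API

Orientations are given as a unit quaternion [w, x, y, z].
In Python, from station import manip gives the robot as it stands. The module is installed in compiled form; this text tells all that it offers.
- The arm moves only by the tool step_arm, never from a script. Its argument "rows" is a list that holds one entry, the list of rows, each a list of 7 numbers: the shift along the tool's x, y, z each as a share of 8 cm, from -1 to 1, then the turn, a rotation vector about the tool's x, y, z each as a share of 360 degrees, from -1 to 1, then the opening, from 0 (shut) to 1 (fully open). A call has 1 to 8 rows; each row is the pose to reach, as a shift and turn from the pose commanded when the call began, along the tool's axes at that moment, turning the shorter way round; what a row does not reach only later rows make up. A row lasts 1/12 s, in which the tool goes at most 41.7 mm and 7.16 degrees, less where a joint would pass 70% of its speed; a pose out of reach is approached as far as the arm can. A call with a number of a shift or a turn outside -1 to 1 is refused whole. A call with a gripper value outside its range is refused whole. The fingers move at their own pace and stop on an object; "force" is the grip in N (left out, the last holds). Time passes only in rows, so rows that repeat a pose let the fingers close. It gives the time, the measured TCP pose, the force, the opening and the grip force at its end, in the units of the state.
- manip.read_state(): the state, without advancing time (a new reading comes with each control period).
- manip.grab_frame(name): name is "side" or "top"; returns a dict with "img" (384x512x3 uint8, red, green, blue), "fx", "fy", "cx", "cy" (pixels), "eye" and "rotation" of the camera in the world. Camera axes: x right, y down, z forward; pixel columns grow to the right and rows downward; lengths in m; the calibration is good to about 2 mm. A picture is of the moment at which its call begins. There is no depth.
- manip.sign_off(): hands the job in; it is judged then, once.
The state is a dict: "time_s": time; "joints": joint angles; "joint_vel": joint speeds; "tau": joint torques, N m; "position": TCP position; "eef_rot": TCP orientation; "contact_force": force on the tool from outside, world axes, zero at the start; "ft_torque": the same for the moment, N m; "grip_width": finger opening in m; "finger_force": force on a finger pad.
Only numpy, scipy, OpenCV 4.12 (cv2) and the standard library are available. Lean on these libraries where they do the work, as an engineer would, in place of code of your own. Each camera call takes 0.05 s, during which the arm holds its last target. There are 200 camera calls.

## Working session

There is one attempt and no reset: what is moved stays moved. The work goes in short steps, Python scripts to look and compute and a tool call to move; the robot and the scene stay as the last step left them, time stands still between calls to the robot, and variables do not carry over. Pictures are saved under pics/ and viewed, at most 14 in all, crops included, and the job is handed in when it is done.

Besides the shell and the picture viewer there is one more tool, called after "Emit:" by a JSON object that holds its "method" and its "body". step_arm: Moves the arm, as the interface text tells. Shift numbers are shares of 8 cm and turn numbers shares of 360 degrees, none past 1 either way. Its arguments: {"type":"object","properties":{"rows":{"type":"array","items":{"type":"array","items":{"type":"array","items":{"type":"number","minimum":-1,"maximum":1}}}},"force":{"type":"number"}},"required":["rows"]}

```bash
mkdir -p pics; cat > h.py <<'E'
import numpy as np,cv2
from station import manip
def snap(n,f):
    d=manip.grab_frame(n); cv2.imwrite('pics/'+f,cv2.cvtColor(d['img'],cv2.COLOR_RGB2BGR)); 
    np.savez('pics/'+n+'.npz',**{k:np.array(d[k]) for k in d}); return d
def load(n): return dict(np.load('pics/'+n+'.npz'))
def px2w(d,u,v,z):
    r=np.array(d['rotation'])@np.array([(u-d['cx'])/d['fx'],(v-d['cy'])/d['fy'],1]); e=np.array(d['eye'])
    return e+r*(z-e[2])/r[2]
def w2px(d,p):
    c=np.array(d['rotation']).T@(np.array(p)-d['eye']); return d['fx']*c[0]/c[2]+d['cx'],d['fy']*c[1]/c[2]+d['cy']
E
python3 - <<'E'
from h import *
for n in('top','side'):
    d=snap(n,n+'0.png'); print(n,d['fx'],d['eye'],d['rotation'])
    cv2.imwrite('pics/%s0b.png'%n,cv2.resize(cv2.imread('pics/%s0.png'%n),(800,600),interpolation=cv2.INTER_CUBIC))
s=manip.read_state();print(s)
E
```

```text
top 458.6047355309547 [0.42510047 0.07210268 1.28879058] [-0.03910492  0.71240071 -0.69945258  0.04149839]
side 422.6959334210908 [ 0.28510232 -0.99594486  0.71329518] [-0.49367483  0.85724904 -0.13272705  0.06158546]
{'time_s': 0.1, 'joints': array([ 1.11069546e+00,  2.91216337e-01, -1.54039755e-01,  1.12668460e+00,
        1.03267787e-05,  1.43148926e+00]), 'joint_vel': array([ 0.00197629, -0.00222284,  0.00228606, -0.00152908, -0.00072495,
        0.00051405]), 'tau': array([ 2.43260358e-03, -5.37975276e+01,  3.31920183e+01,  9.20222170e-03,
       -1.53407750e-04,  1.05601970e-05]), 'position': array([0.16540687, 0.49794879, 0.30339777]), 'eef_rot': array([-1.73862555e-04,  1.59710000e-01,  9.87163810e-01, -5.45151348e-04]), 'contact_force': array([-0.48617157, -0.02181362,  0.74209814]), 'ft_torque': array([-0.07555569,  0.02857323,  0.00791593]), 'finger_force': 0.0, 'grip_width': 0.08558150051995227}
```

View pics/top0b.png

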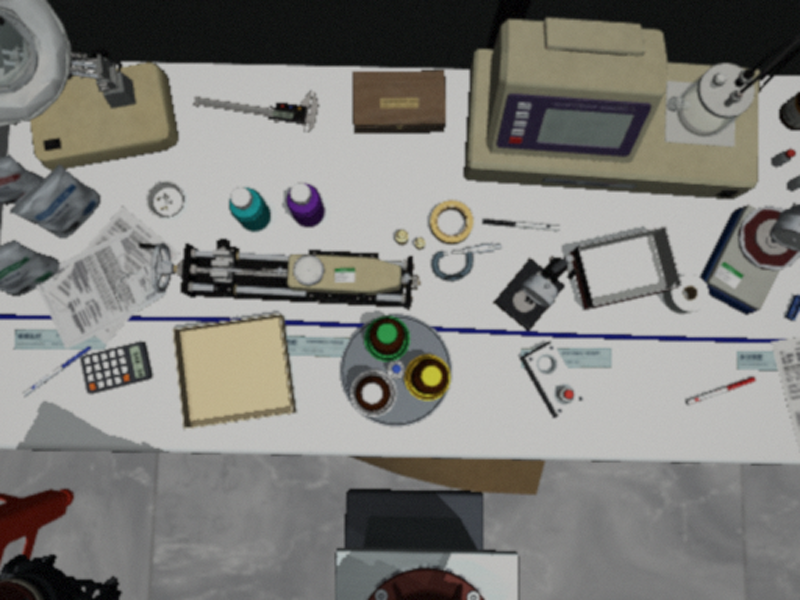

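View pics/side0b.png

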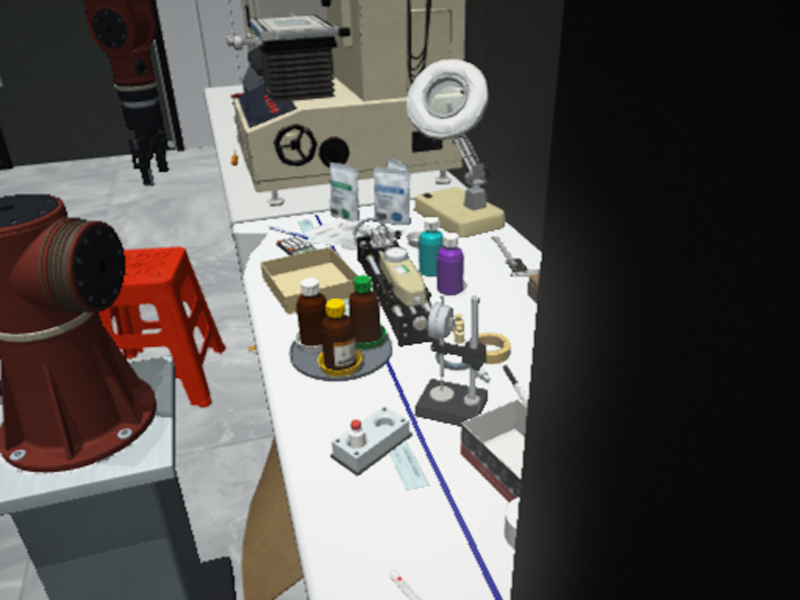

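The top view shows the tray at (396,370) with green (387,333), yellow (431,376) and white (371,393) caps and the blue vial at (396,369). The card tray is at (236,369). The feed block is at (555,378), with its free hole at (545,362) and the red vial at (566,394). Look-alikes are the turquoise bottle at (249,208), the purple one at (304,203), and the other tray, grey walled, at (620,267). I take the beige card tray and the bottles in the cups, and check them in one close crop.

```bash
cat >> h.py <<'E'
from scipy.spatial.transform import Rotation as R
_load=load
def load(n):
    d=_load(n); q=d['rotation']; d['rotation']=R.from_quat(q,scalar_first=True).as_matrix(); return d
E
python3 - <<'E'
from h import *
im=cv2.imread('pics/top0.png')
# left: side tray+round tray ; native 108..300 ; right block 325..385
a=cv2.resize(im[196:280,108:298],None,fx=4,fy=4,interpolation=cv2.INTER_CUBIC)
b=cv2.resize(im[210:275,325:385],None,fx=4,fy=4,interpolation=cv2.INTER_CUBIC)
c=np.zeros((336+260,760,3),np.uint8);c[:336]=a;c[336:,:240]=b
s=cv2.imread('pics/side0.png')[170:305,160:270]
c[336:,260:260+240]=cv2.resize(s,(240,260));cv2.imwrite('pics/crop0.png',c)
d=load('top')
hsv=cv2.cvtColor(im,cv2.COLOR_BGR2HSV)
def cen(lo,hi,box,z,nm):
    x0,y0,x1,y1=box;m=cv2.inRange(hsv[y0:y1,x0:x1],lo,hi);n,l,st,ce=cv2.connectedComponentsWithStats(m)
    for i in range(1,n):
        if st[i,4]>15:
            u,v=ce[i]+[x0,y0];print(nm,st[i],round(u,1),round(v,1),px2w(d,u,v,z).round(4))
cen((50,120,60),(75,255,255),(215,195,295,275),.141,'g')
cen((25,150,150),(35,255,255),(215,195,295,275),.141,'y')
cen((0,0,170),(180,60,255),(225,240,250,262),.141,'w')
cen((100,80,80),(125,255,255),(240,225,265,250),.069,'b')
cen((0,120,100),(8,255,255),(345,235,380,265),.067,'r')
E
```

```text
g [ 18   8  29  28 152] 249.1 222.1 [0.4962 0.0728 0.141 ]
g [ 26  12  14  13 143] 247.2 213.0 [0.519  0.0781 0.141 ]
y [ 55  40  12  12 117] 275.7 240.4 [0.4517 0.0058 0.141 ]
w [  8   6  11  12 105] 237.7 251.4 [0.4228 0.0998 0.141 ]
b [11  8  6  6 25] 253.2 235.6 [0.465  0.0614 0.069 ]
r [16 15  6  5 25] 363.6 251.9 [ 0.4272 -0.2316  0.067 ]
```

View pics/crop0.png

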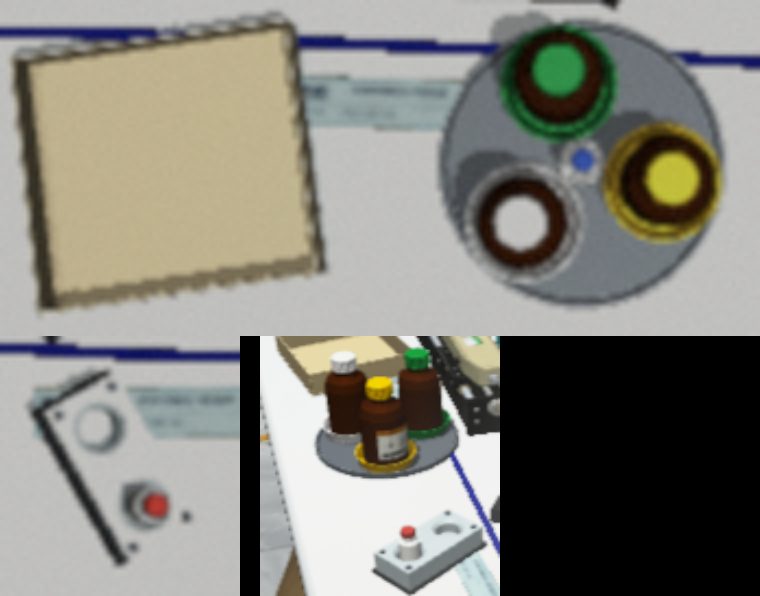

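```bash
python3 - <<'E'
from h import *
d=load('top')
P=[px2w(d,108+a/4,196+b/4,.044)[:2] for a,b in((15,60),(290,15),(322,270),(42,308))]
P=np.array(P);print(P.round(4),P.mean(0).round(4)); 
for i in range(4): e=P[(i+1)%4]-P[i]; print(np.linalg.norm(e).round(4),np.degrees(np.arctan2(e[1],e[0])).round(1))
h=px2w(d,325+99/4-.4,210+(428-336)/4-.4,.032);print('hole',h)
r=px2w(d,363.6,251.9,.067);print(np.linalg.norm((h-r)[:2]),h-r)
s=manip.read_state();T=R.from_quat(s['eef_rot'],scalar_first=True).as_matrix();print(T.round(3),s['position'])
E
```

```text
[[0.5254 0.4471]
 [0.5597 0.2613]
 [0.3879 0.2337]
 [0.3593 0.4202]] [0.4581 0.3406]
0.1889 -79.6
0.174 -170.9
0.1887 98.7
0.1683 9.2
hole [ 0.47913463 -0.20189105  0.032     ]
0.059813408931692874 [ 0.05184821  0.02982292 -0.035     ]
[[-0.949  0.315 -0.001]
 [ 0.315  0.949 -0.001]
 [ 0.    -0.001 -1.   ]] [0.16540687 0.49794879 0.30339777]
```

Emit:
{"method": "step_arm", "body": {"rows": [[[-0.1,-0.06,0,0,0,-0.019,1],[-0.2,-0.13,0,0,0,-0.038,1],[-0.3,-0.19,0,0,0,-0.057,1],[-0.4,-0.26,0,0,0,-0.076,1],[-0.5,-0.32,0,0,0,-0.095,1],[-0.6,-0.38,0,0,0,-0.114,1],[-0.7,-0.45,0,0,0,-0.133,1],[-0.8,-0.5,0,0,0,-0.15,1]]], "force": 70}}

```text
time_s: 0.77
position: [0.2137, 0.4394, 0.3036]
eef_rot: [-0.0, -0.309, 0.951, -0.0]
contact_force: [0.1, 0.2, 0.0]
grip_width: 0.0857
finger_force: 0.0
```

```bash
cat >> h.py <<'E'
def go(p,q=None):
    "world delta and tool-frame shares from current pose to TCP p"
    s=manip.read_state();T=R.from_quat(s['eef_rot'],scalar_first=True)
    a=np.degrees(np.arctan2(T.as_matrix()[1,1],T.as_matrix()[0,1]))
    print('t',round(s['time_s'],2),'pos',s['position'].round(4),'yaw_y',a.round(2),'tilt z',T.as_matrix()[:,2].round(3),'F',s['contact_force'].round(1),'w',round(s['grip_width'],4),'f',round(s['finger_force'],1))
    if p is not None: print('shares',(T.inv().apply(np.array(p)-s['position'])/.08).round(3))
E
python3 -c "
from h import *
print(manip.tip_reach);go((.423,.0998,.26))"
```

```text
0.0726
t 0.77 pos [0.2137 0.4394 0.3036] yaw_y 125.97 tilt z [-0.    -0.001 -1.   ] F [0.1 0.2 0. ] w 0.0857 f 0.0
shares [ 0.376 -4.972  0.547]
```

Emit:
{"method": "step_arm", "body": {"rows": [[[0.02,-0.25,0,0,0,-0.0125,1],[0.04,-0.5,0,0,0,-0.025,1],[0.06,-0.75,0,0,0,-0.025,1],[0.08,-1,0,0,0,-0.025,1]]]}}

```text
time_s: 1.1
position: [0.2552, 0.3704, 0.3036]
eef_rot: [-0.0, -0.38, 0.925, -0.0]
contact_force: [0.1, -0.0, 0.2]
grip_width: 0.0855
finger_force: 0.0
```

Emit:
{"method": "step_arm", "body": {"rows": [[[0,-0.25,0,0,0,0,1],[0,-0.5,0,0,0,0,0.9],[0,-0.75,0,0,0,0,0.9],[0,-1,0,0,0,0,0.9]]]}}

```text
time_s: 1.43
position: [0.3116, 0.3135, 0.3037]
eef_rot: [-0.0, -0.38, 0.925, -0.0]
contact_force: [0.2, -0.6, -0.6]
grip_width: 0.0769
finger_force: 0.0
```

Emit:
{"method": "step_arm", "body": {"rows": [[[0,-0.25,0,0,0,0,0.9],[0,-0.5,0,0,0,0,0.9],[0,-0.75,0,0,0,0,0.9],[0,-1,0,0,0,0,0.9]]]}}

```text
time_s: 1.77
position: [0.3679, 0.2566, 0.3037]
eef_rot: [-0.0, -0.38, 0.925, -0.0]
contact_force: [0.1, -0.4, 0.3]
grip_width: 0.0768
finger_force: 0.0
```

Emit:
{"method": "step_arm", "body": {"rows": [[[0.2,-0.25,0,0,0,0,0.8],[0.4,-0.5,0,0,0,0,0.8],[0.6,-0.75,0,0,0,0,0.8],[0.8,-1,0,0,0,0,0.8],[0.8,-1,0,0,0,0,0.8]]]}}

```text
time_s: 2.18
position: [0.3781, 0.1526, 0.3037]
eef_rot: [-0.001, -0.378, 0.926, -0.001]
contact_force: [0.2, -0.0, 0.2]
grip_width: 0.0683
finger_force: 0.0
```

```bash
python3 -c "
from h import *
go((.4228,.0998,.26))"
```

```text
t 2.18 pos [0.3781 0.1526 0.3037] yaw_y 134.47 tilt z [-0.001 -0.001 -1.   ] F [ 0.2 -0.   0.2] w 0.0683 f 0.0
shares [ 0.062 -0.862  0.547]
```

Emit:
{"method": "step_arm", "body": {"rows": [[[0.02,-0.2,0.1,0,0,0,0.65],[0.04,-0.5,0.3,0,0,0,0.65],[0.07,-0.86,0.55,0,0,0,0.65],[0.07,-0.86,0.55,0,0,0,0.65],[0.07,-0.86,0.55,0,0,0,0.65]]]}}

```text
time_s: 2.6
position: [0.4222, 0.1021, 0.2589]
eef_rot: [-0.001, -0.379, 0.926, 0.0]
contact_force: [-0.6, -0.0, 0.1]
grip_width: 0.0554
finger_force: 0.0
```

```bash
python3 -c "
from h import *
go((.4228,.0998,.197))
for n in('top','side'): snap(n,n+'1.png')
a=cv2.imread('pics/top1.png')[200:290,190:310];b=cv2.imread('pics/side1.png')[120:255,160:290]
c=np.hstack([cv2.resize(a,(400,300)),cv2.resize(b,(289,300))]);cv2.imwrite('pics/c1.png',c)"
```

```text
t 2.6 pos [0.4222 0.1021 0.2589] yaw_y 134.5 tilt z [-0.003  0.    -1.   ] F [-0.6 -0.   0.1] w 0.0554 f 0.0
shares [ 0.013 -0.027  0.773]
```

View pics/c1.png

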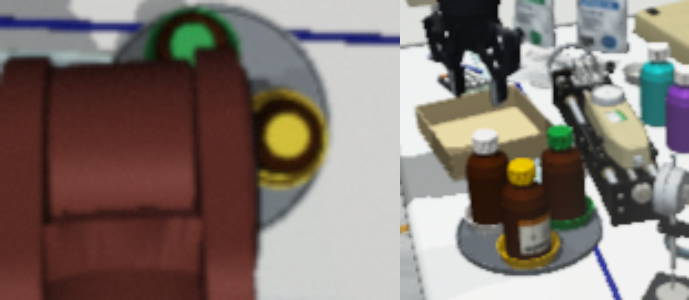

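The crop shows the open gripper above the white cap, with its tips at about (442,88) and (497,98) and the cap at (484,135). I check the offset by projecting.

```bash
python3 -c "
from h import *
d=load('side')
def cr(p):
    u,v=w2px(d,p); return round(400+(u-160)*289/130,1),round((v-120)*300/135,1)
p=manip.read_state()['position']
y=np.array([-.7,.713,0])
for s in(-1,1): print('tip',cr(p+np.array([0,0,-.069])+s*y*.035))
print('tcp',cr(p))
print('cap w',cr((.4228,.0998,.141)),'y',cr((.4517,.0058,.141)),'g',cr((.519,.0781,.141)))
print('cap w below tcp',cr((p[0],p[1],.141)))
"
```

```text
tip (np.float64(501.5), np.float64(105.0))
tip (np.float64(457.2), np.float64(94.7))
tcp (np.float64(473.7), np.float64(49.9))
cap w (np.float64(483.8), np.float64(135.2)) y (np.float64(520.2), np.float64(165.2)) g (np.float64(559.1), np.float64(131.0))
cap w below tcp (np.float64(482.8), np.float64(134.2))
```

Emit:
{"method": "step_arm", "body": {"rows": [[[0.01,-0.02,0.2,0,0,0,0.6],[0.01,-0.02,0.4,0,0,0,0.6],[0.01,-0.02,0.6,0,0,0,0.6],[0.01,-0.02,0.77,0,0,0,0.6],[0.01,-0.02,0.77,0,0,0,0.6],[0.01,-0.02,0.77,0,0,0,0.2],[0.01,-0.02,0.77,0,0,0,0.2],[0.01,-0.02,0.77,0,0,0,0.2]]]}}

```text
time_s: 3.37
position: [0.4236, 0.1013, 0.1996]
eef_rot: [0.001, -0.38, 0.925, -0.0]
contact_force: [0.4, 0.1, 3.9]
grip_width: 0.0279
finger_force: 69.1
```

Emit:
{"method": "step_arm", "body": {"rows": [[[0,0,0,0,0,0,0.2],[0,0,0,0,0,0,0.2],[0,0,0,0,0,0,0.2]]], "force": 80}}

```text
time_s: 3.62
position: [0.4237, 0.1011, 0.1996]
eef_rot: [0.001, -0.38, 0.925, -0.0]
contact_force: [-0.4, 0.3, 7.0]
grip_width: 0.0278
finger_force: 78.4
```

```bash
python3 -c "
from h import *
go((.4228,.0998,.197))"
```

```text
t 3.62 pos [0.4237 0.1011 0.1996] yaw_y 134.63 tilt z [ 0.002  0.    -1.   ] F [-0.4  0.3  7. ] w 0.0278 f 78.4
shares [ 0.02  -0.004  0.033]
```

Emit:
{"method": "step_arm", "body": {"rows": [[[0,0,-0.05,0,0,0,0.2],[0,0,-0.15,0,0,0,0.2],[0,0,-0.3,0,0,0,0.2],[0,0,-0.45,0,0,0,0.2],[0,0,-0.6,0,0,0,0.2],[0,0,-0.75,0,0,0,0.2],[0,0,-0.88,0,0,0,0.2],[0,0,-0.95,0,0,0,0.2]]]}}

```text
time_s: 4.28
position: [0.4232, 0.101, 0.276]
eef_rot: [0.001, -0.38, 0.925, -0.0]
contact_force: [-0.1, 0.5, -4.0]
grip_width: 0.0274
finger_force: 79.4
```

```bash
python3 -c "
from h import *
go((.417,.380,.27))
snap('side','side2.png')
cv2.imwrite('pics/c2.png',cv2.resize(cv2.imread('pics/side2.png')[90:255,140:290],(400,440)))"
```

```text
t 4.28 pos [0.4232 0.101  0.276 ] yaw_y 134.62 tilt z [ 0.002  0.    -1.   ] F [-0.1  0.5 -4. ] w 0.0274 f 79.4
shares [-2.394  2.537  0.075]
```

View pics/c2.png

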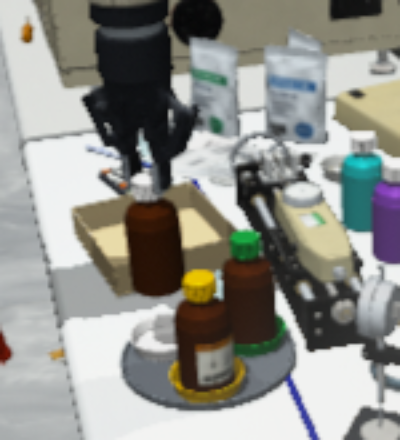

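The bottle hangs upright under the gripper, with the white cap at (146,185) and the base at (155,290), clear of its cup.

Emit:
{"method": "step_arm", "body": {"rows": [[[-0.05,0.05,0,0,0,0,0.2],[-0.15,0.16,0,0,0,0,0.2],[-0.26,0.27,0,0,0,0,0.2],[-0.38,0.4,0,0,0,0,0.2],[-0.5,0.53,0,0,0,0,0.2],[-0.6,0.63,0,0,0,0,0.2],[-0.7,0.74,0,0,0,0,0.2],[-0.8,0.845,0,0,0,0,0.2]]]}}

```text
time_s: 5.0
position: [0.4206, 0.1949, 0.2738]
eef_rot: [-0.001, -0.38, 0.925, 0.0]
contact_force: [0.7, -0.7, -3.3]
grip_width: 0.0278
finger_force: 79.4
```

Emit:
{"method": "step_arm", "body": {"rows": [[[-0.1,0.105,0,0,0,0,0.2],[-0.2,0.21,0,0,0,0,0.2],[-0.3,0.315,0,0,0,0,0.2],[-0.4,0.42,0,0,0,0,0.2],[-0.5,0.525,0,0,0,0,0.2],[-0.6,0.63,0,0,0,0,0.2],[-0.7,0.74,0,0,0,0,0.2],[-0.8,0.845,0,0,0,0,0.2]]]}}

```text
time_s: 5.67
position: [0.419, 0.2883, 0.2743]
eef_rot: [-0.0, -0.38, 0.925, -0.0]
contact_force: [1.0, -0.6, -3.7]
grip_width: 0.0279
finger_force: 79.4
```

Emit:
{"method": "step_arm", "body": {"rows": [[[-0.1,0.105,0,0,0,0,0.2],[-0.2,0.21,0,0,0,0,0.2],[-0.35,0.37,0,0,0,0,0.2],[-0.5,0.53,0,0,0,0,0.2],[-0.65,0.69,0,0,0,0,0.2],[-0.75,0.79,0,0,0,0,0.2],[-0.79,0.84,0,0,0,0,0.2],[-0.79,0.84,0,0,0,0,0.2]]]}}

```text
time_s: 6.33
position: [0.4167, 0.3802, 0.274]
eef_rot: [-0.0, -0.38, 0.925, -0.0]
contact_force: [-0.4, 0.3, -4.0]
grip_width: 0.0278
finger_force: 79.5
```

```bash
python3 -c "
from h import *
go((.417,.380,.1926))"
```

```text
t 6.33 pos [0.4167 0.3802 0.274 ] yaw_y 134.69 tilt z [-0. -0. -1.] F [-0.4  0.3 -4. ] w 0.0278 f 79.5
shares [-1.000e-03 -5.000e-03  1.018e+00]
```

Emit:
{"method": "step_arm", "body": {"rows": [[[0,0,0.2,0,0,0,0.2],[0,0,0.4,0,0,0,0.2],[0,0,0.6,0,0,0,0.2],[0,0,0.75,0,0,0,0.2],[0,0,0.87,0,0,0,0.2],[0,0,0.94,0,0,0,0.2],[0,0,0.98,0,0,0,0.2],[0,0,0.98,0,0,0,0.2]]]}}

```text
time_s: 7.0
position: [0.4169, 0.379, 0.1957]
eef_rot: [-0.0, -0.379, 0.925, -0.0]
contact_force: [0.7, 0.0, -3.6]
grip_width: 0.0276
finger_force: 79.5
```

Emit:
{"method": "step_arm", "body": {"rows": [[[0,0,0.01,0,0,0,0.2],[0,0,0.02,0,0,0,0.2],[0,0,0.03,0,0,0,0.2],[0,0,0.03,0,0,0,0.2]]]}}

```text
time_s: 7.33
position: [0.417, 0.3794, 0.1937]
eef_rot: [0.0, -0.38, 0.925, 0.0]
contact_force: [-0.7, 0.3, -4.2]
grip_width: 0.0281
finger_force: 79.5
```

Emit:
{"method": "step_arm", "body": {"rows": [[[0,0,0.01,0,0,0,0.2],[0,0,0.02,0,0,0,0.2],[0,0,0.025,0,0,0,0.2],[0,0,0.025,0,0,0,0.2]]]}}

```text
time_s: 7.67
position: [0.4176, 0.3797, 0.1928]
eef_rot: [0.001, -0.38, 0.925, 0.0]
contact_force: [-0.9, -1.8, 6.8]
grip_width: 0.0277
finger_force: 80.8
```

Emit:
{"method": "step_arm", "body": {"rows": [[[0,0,0,0,0,0,0.6],[0,0,0,0,0,0,0.6],[0,0,0,0,0,0,0.6],[0,0,-0.1,0,0,0,0.6],[0,0,-0.3,0,0,0,0.6],[0,0,-0.5,0,0,0,0.6],[0,0,-0.75,0,0,0,0.6],[0,0,-1,0,0,0,0.6]]]}}

```text
time_s: 8.33
position: [0.4167, 0.3792, 0.2728]
eef_rot: [-0.0, -0.38, 0.925, -0.0]
contact_force: [-0.2, -0.1, 0.0]
grip_width: 0.0513
finger_force: 0.0
```

Emit:
{"method": "step_arm", "body": {"rows": [[[0.1,-0.2,0,0,0,0,0.6],[0.2,-0.4,0,0,0,0,0.6],[0.3,-0.6,0,0,0,0,0.6],[0.44,-0.89,0,0,0,0,0.6]]]}}

```text
time_s: 8.67
position: [0.4418, 0.304, 0.2722]
eef_rot: [0.0, -0.38, 0.925, 0.0]
contact_force: [-0.0, -0.4, -0.2]
grip_width: 0.0513
finger_force: 0.0
```

Emit:
{"method": "step_arm", "body": {"rows": [[[0.11,-0.22,0,0,0,0,0.6],[0.22,-0.44,0,0,0,0,0.6],[0.33,-0.66,0,0,0,0,0.6],[0.44,-0.89,0,0,0,0,0.6]]]}}

```text
time_s: 9.0
position: [0.467, 0.2277, 0.2722]
eef_rot: [0.0, -0.38, 0.925, 0.0]
contact_force: [0.8, -0.5, -0.2]
grip_width: 0.0512
finger_force: 0.0
```

Emit:
{"method": "step_arm", "body": {"rows": [[[0.11,-0.22,0,0,0,0,0.6],[0.22,-0.44,0,0,0,0,0.6],[0.33,-0.66,0,0,0,0,0.6],[0.44,-0.89,0,0,0,0,0.6]]]}}

```text
time_s: 9.33
position: [0.492, 0.1522, 0.2722]
eef_rot: [0.0, -0.38, 0.925, -0.0]
contact_force: [1.1, 1.1, 0.6]
grip_width: 0.0513
finger_force: 0.0
```

Emit:
{"method": "step_arm", "body": {"rows": [[[0.11,-0.22,0,0,0,0,0.6],[0.22,-0.44,0,0,0,0,0.6],[0.33,-0.66,0,0,0,0,0.6],[0.44,-0.87,0,0,0,0,0.6],[0.44,-0.87,0,0,0,0,0.6],[0.44,-0.87,0,0,0,0,0.6]]]}}

```text
time_s: 9.83
position: [0.5158, 0.0782, 0.2719]
eef_rot: [0.0, -0.379, 0.925, 0.0]
contact_force: [-0.7, -0.2, 0.1]
grip_width: 0.0511
finger_force: 0.0
```

```bash
python3 -c "
from h import *
go((.519,.0785,.1985))
snap('side','side3.png')
cv2.imwrite('pics/c3.png',cv2.resize(cv2.imread('pics/side3.png')[90:255,140:290],(400,440)))"
```

```text
t 9.83 pos [0.5158 0.0782 0.2719] yaw_y 134.52 tilt z [ 0.  0. -1.] F [-0.7 -0.2  0.1] w 0.0511 f 0.0
shares [-0.03  -0.026  0.918]
```

View pics/c3.png

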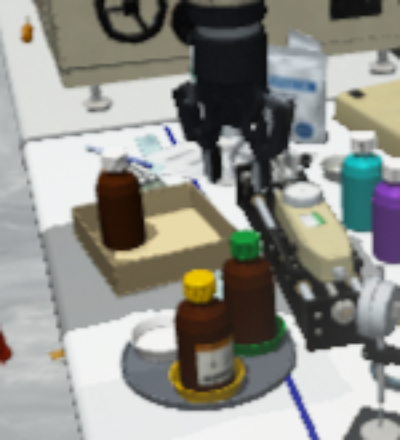

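White stands in the card tray at (120,210). Next is the green bottle.

Emit:
{"method": "step_arm", "body": {"rows": [[[-0.03,-0.03,0.2,0,0,0,0.6],[-0.03,-0.03,0.4,0,0,0,0.6],[-0.03,-0.03,0.6,0,0,0,0.6],[-0.03,-0.03,0.8,0,0,0,0.6],[-0.03,-0.03,0.92,0,0,0,0.6],[-0.03,-0.03,0.92,0,0,0,0.6],[-0.03,-0.03,0.92,0,0,0,0.2],[-0.03,-0.03,0.92,0,0,0,0.2]]]}}

```text
time_s: 10.55
position: [0.5196, 0.0791, 0.199]
eef_rot: [0.001, -0.38, 0.925, -0.0]
contact_force: [0.7, -2.3, 10.6]
grip_width: 0.0285
finger_force: 63.1
```

Emit:
{"method": "step_arm", "body": {"rows": [[[0,0,0,0,0,0,0.2],[0,0,0,0,0,0,0.2],[0,0,0,0,0,0,0.2],[0,0,0,0,0,0,0.2]]]}}

```text
time_s: 10.88
position: [0.5197, 0.0788, 0.1991]
eef_rot: [0.001, -0.38, 0.925, -0.0]
contact_force: [0.4, -0.8, 6.0]
grip_width: 0.0282
finger_force: 79.5
```

Emit:
{"method": "step_arm", "body": {"rows": [[[0,0,-0.05,0,0,0,0.2],[0,0,-0.15,0,0,0,0.2],[0,0,-0.3,0,0,0,0.2],[0,0,-0.45,0,0,0,0.2],[0,0,-0.6,0,0,0,0.2],[0,0,-0.75,0,0,0,0.2],[0,0,-0.88,0,0,0,0.2],[0,0,-0.95,0,0,0,0.2]]]}}

```text
time_s: 11.55
position: [0.5192, 0.0788, 0.2755]
eef_rot: [0.001, -0.38, 0.925, -0.0]
contact_force: [-0.1, 0.3, -4.1]
grip_width: 0.0278
finger_force: 79.5
```

```bash
python3 -c "
from h import *
go((.500,.347,.27))"
```

```text
t 11.55 pos [0.5192 0.0788 0.2755] yaw_y 134.62 tilt z [ 0.001  0.    -1.   ] F [-0.1  0.3 -4.1] w 0.0278 f 79.5
shares [-2.184  2.555  0.068]
```

Emit:
{"method": "step_arm", "body": {"rows": [[[-0.05,0.05,0,0,0,0,0.2],[-0.14,0.16,0,0,0,0,0.2],[-0.24,0.27,0,0,0,0,0.2],[-0.35,0.4,0,0,0,0,0.2],[-0.46,0.53,0,0,0,0,0.2],[-0.55,0.63,0,0,0,0,0.2],[-0.64,0.74,0,0,0,0,0.2],[-0.73,0.85,0,0,0,0,0.2]]]}}

```text
time_s: 12.22
position: [0.5124, 0.1696, 0.2735]
eef_rot: [-0.0, -0.38, 0.925, 0.0]
contact_force: [0.7, -0.6, -3.2]
grip_width: 0.0281
finger_force: 79.5
```

Emit:
{"method": "step_arm", "body": {"rows": [[[-0.09,0.105,0,0,0,0,0.2],[-0.18,0.21,0,0,0,0,0.2],[-0.27,0.315,0,0,0,0,0.2],[-0.36,0.42,0,0,0,0,0.2],[-0.45,0.525,0,0,0,0,0.2],[-0.54,0.63,0,0,0,0,0.2],[-0.63,0.74,0,0,0,0,0.2],[-0.73,0.85,0,0,0,0,0.2]]]}}

```text
time_s: 12.88
position: [0.5065, 0.2587, 0.2739]
eef_rot: [-0.0, -0.38, 0.925, -0.0]
contact_force: [0.8, -0.5, -4.7]
grip_width: 0.028
finger_force: 79.5
```

Emit:
{"method": "step_arm", "body": {"rows": [[[-0.09,0.105,0,0,0,0,0.2],[-0.18,0.21,0,0,0,0,0.2],[-0.32,0.37,0,0,0,0,0.2],[-0.46,0.53,0,0,0,0,0.2],[-0.6,0.69,0,0,0,0,0.2],[-0.68,0.8,0,0,0,0,0.2],[-0.72,0.85,0,0,0,0,0.2],[-0.72,0.85,0,0,0,0,0.2]]]}}

```text
time_s: 13.55
position: [0.4995, 0.3475, 0.2737]
eef_rot: [-0.0, -0.38, 0.925, 0.0]
contact_force: [-0.5, -0.1, -4.6]
grip_width: 0.0278
finger_force: 79.5
```

Emit:
{"method": "step_arm", "body": {"rows": [[[0,0,0.2,0,0,0,0.2],[0,0,0.4,0,0,0,0.2],[0,0,0.6,0,0,0,0.2],[0,0,0.75,0,0,0,0.2],[0,0,0.87,0,0,0,0.2],[0,0,0.94,0,0,0,0.2],[0,0,0.98,0,0,0,0.2],[0,0,0.98,0,0,0,0.2]]]}}

```text
time_s: 14.22
position: [0.4999, 0.3462, 0.1952]
eef_rot: [-0.0, -0.379, 0.925, -0.0]
contact_force: [-0.0, -0.5, -3.6]
grip_width: 0.0278
finger_force: 79.6
```

```bash
python3 -c "
from h import *
go((.500,.347,.1918))"
```

```text
t 14.22 pos [0.4999 0.3462 0.1952] yaw_y 134.6 tilt z [-0. -0. -1.] F [-0.  -0.5 -3.6] w 0.0278 f 79.6
shares [-0.008  0.006  0.043]
```

Emit:
{"method": "step_arm", "body": {"rows": [[[0,0,0.01,0,0,0,0.2],[0,0,0.02,0,0,0,0.2],[0,0,0.03,0,0,0,0.2],[0,0,0.04,0,0,0,0.2],[0,0,0.045,0,0,0,0.2],[0,0,0.045,0,0,0,0.2]]]}}

```text
time_s: 14.72
position: [0.5, 0.3466, 0.1922]
eef_rot: [0.0, -0.38, 0.925, 0.0]
contact_force: [0.1, -0.3, -2.0]
grip_width: 0.0279
finger_force: 79.9
```

Emit:
{"method": "step_arm", "body": {"rows": [[[0,0,0.01,0,0,0,0.2],[0,0,0.015,0,0,0,0.2],[0,0,0.015,0,0,0,0.6],[0,0,0.015,0,0,0,0.6],[0,0,0.015,0,0,0,0.6],[0,0,-0.2,0,0,0,0.6],[0,0,-0.55,0,0,0,0.6],[0,0,-1,0,0,0,0.6]]]}}

```text
time_s: 15.38
position: [0.4987, 0.3459, 0.2707]
eef_rot: [-0.002, -0.38, 0.925, -0.0]
contact_force: [0.6, 0.1, 0.5]
grip_width: 0.0514
finger_force: 0.0
```

Emit:
{"method": "step_arm", "body": {"rows": [[[0.21,-0.16,0,0,0,0,0.6],[0.43,-0.32,0,0,0,0,0.6],[0.64,-0.48,0,0,0,0,0.6],[0.86,-0.65,0,0,0,0,0.6]]]}}

```text
time_s: 15.72
position: [0.4872, 0.2605, 0.2721]
eef_rot: [0.0, -0.38, 0.925, -0.0]
contact_force: [0.8, 0.2, 0.4]
grip_width: 0.0511
finger_force: 0.0
```

Emit:
{"method": "step_arm", "body": {"rows": [[[0.21,-0.16,0,0,0,0,0.6],[0.43,-0.32,0,0,0,0,0.6],[0.64,-0.48,0,0,0,0,0.6],[0.86,-0.65,0,0,0,0,0.6]]]}}

```text
time_s: 16.05
position: [0.4747, 0.175, 0.272]
eef_rot: [0.0, -0.38, 0.925, 0.0]
contact_force: [-0.1, -1.6, 0.4]
grip_width: 0.0512
finger_force: 0.0
```

Emit:
{"method": "step_arm", "body": {"rows": [[[0.21,-0.16,0,0,0,0,0.6],[0.43,-0.32,0,0,0,0,0.6],[0.64,-0.48,0,0,0,0,0.6],[0.86,-0.65,0,0,0,0,0.6]]]}}

```text
time_s: 16.38
position: [0.4623, 0.0896, 0.272]
eef_rot: [0.0, -0.38, 0.925, -0.0]
contact_force: [0.5, 0.5, 0.4]
grip_width: 0.051
finger_force: 0.0
```

Emit:
{"method": "step_arm", "body": {"rows": [[[0.21,-0.16,0,0,0,0,0.6],[0.43,-0.32,0,0,0,0,0.6],[0.64,-0.48,0,0,0,0,0.6],[0.86,-0.65,0,0,0,0,0.6],[0.86,-0.65,0,0,0,0,0.6],[0.86,-0.65,0,0,0,0,0.6]]]}}

```text
time_s: 16.88
position: [0.45, 0.0044, 0.272]
eef_rot: [0.0, -0.379, 0.926, -0.0]
contact_force: [0.9, 0.0, -0.4]
grip_width: 0.0514
finger_force: 0.0
```

```bash
python3 -c "
from h import *
go((.452,.0063,.1985))"
```

```text
t 16.88 pos [0.45   0.0044 0.272 ] yaw_y 134.5 tilt z [ 0.  0. -1.] F [ 0.9  0.  -0.4] w 0.0514 f 0.0
shares [-0.034 -0.     0.919]
```

Emit:
{"method": "step_arm", "body": {"rows": [[[-0.03,0,0.2,0,0,0,0.6],[-0.03,0,0.4,0,0,0,0.6],[-0.03,0,0.6,0,0,0,0.6],[-0.03,0,0.8,0,0,0,0.6],[-0.03,0,0.92,0,0,0,0.6],[-0.03,0,0.92,0,0,0,0.6],[-0.03,0,0.92,0,0,0,0.2],[-0.03,0,0.92,0,0,0,0.2]]]}}

```text
time_s: 17.55
position: [0.4524, 0.0071, 0.1991]
eef_rot: [0.001, -0.38, 0.925, -0.0]
contact_force: [0.9, -3.0, 11.6]
grip_width: 0.0285
finger_force: 63.0
```

Emit:
{"method": "step_arm", "body": {"rows": [[[0,0,0,0,0,0,0.2],[0,0,0,0,0,0,0.2],[0,0,0,0,0,0,0.2],[0,0,0,0,0,0,0.2]]]}}

```text
time_s: 17.88
position: [0.4524, 0.0068, 0.1992]
eef_rot: [0.001, -0.38, 0.925, -0.0]
contact_force: [-0.5, 0.3, 6.7]
grip_width: 0.0278
finger_force: 79.5
```

Emit:
{"method": "step_arm", "body": {"rows": [[[0,0,-0.05,0,0,0,0.2],[0,0,-0.15,0,0,0,0.2],[0,0,-0.3,0,0,0,0.2],[0,0,-0.45,0,0,0,0.2],[0,0,-0.6,0,0,0,0.2],[0,0,-0.75,0,0,0,0.2],[0,0,-0.88,0,0,0,0.2],[0,0,-0.95,0,0,0,0.2]]]}}

```text
time_s: 18.55
position: [0.4519, 0.0068, 0.2758]
eef_rot: [0.0, -0.38, 0.925, -0.0]
contact_force: [0.4, -0.3, -4.5]
grip_width: 0.0279
finger_force: 79.5
```

```bash
python3 -c "
from h import *
go((.432,.289,.27))"
```

```text
t 18.55 pos [0.4519 0.0068 0.2758] yaw_y 134.62 tilt z [ 0.001 -0.    -1.   ] F [ 0.4 -0.3 -4.5] w 0.0279 f 79.5
shares [-2.3    2.686  0.071]
```

Emit:
{"method": "step_arm", "body": {"rows": [[[-0.05,0.06,0,0,0,0,0.2],[-0.14,0.16,0,0,0,0,0.2],[-0.25,0.29,0,0,0,0,0.2],[-0.36,0.42,0,0,0,0,0.2],[-0.47,0.55,0,0,0,0,0.2],[-0.58,0.67,0,0,0,0,0.2],[-0.67,0.78,0,0,0,0,0.2],[-0.77,0.9,0,0,0,0,0.2]]]}}

```text
time_s: 19.22
position: [0.4441, 0.1028, 0.2734]
eef_rot: [-0.001, -0.38, 0.925, 0.0]
contact_force: [0.2, 0.1, -4.2]
grip_width: 0.0277
finger_force: 79.5
```

Emit:
{"method": "step_arm", "body": {"rows": [[[-0.1,0.11,0,0,0,0,0.2],[-0.19,0.22,0,0,0,0,0.2],[-0.29,0.34,0,0,0,0,0.2],[-0.39,0.45,0,0,0,0,0.2],[-0.48,0.56,0,0,0,0,0.2],[-0.58,0.67,0,0,0,0,0.2],[-0.67,0.78,0,0,0,0,0.2],[-0.77,0.9,0,0,0,0,0.2]]]}}

```text
time_s: 19.88
position: [0.4377, 0.197, 0.2738]
eef_rot: [-0.001, -0.38, 0.925, 0.0]
contact_force: [0.8, -0.0, -3.7]
grip_width: 0.0276
finger_force: 79.5
```

Emit:
{"method": "step_arm", "body": {"rows": [[[-0.1,0.11,0,0,0,0,0.2],[-0.19,0.22,0,0,0,0,0.2],[-0.34,0.4,0,0,0,0,0.2],[-0.49,0.57,0,0,0,0,0.2],[-0.62,0.73,0,0,0,0,0.2],[-0.72,0.84,0,0,0,0,0.2],[-0.76,0.89,0,0,0,0,0.2],[-0.76,0.89,0,0,0,0,0.2]]]}}

```text
time_s: 20.55
position: [0.4313, 0.2902, 0.2741]
eef_rot: [-0.0, -0.38, 0.925, 0.0]
contact_force: [0.1, -0.9, -4.4]
grip_width: 0.0278
finger_force: 79.5
```

Emit:
{"method": "step_arm", "body": {"rows": [[[0,0,0.2,0,0,0,0.2],[0,0,0.4,0,0,0,0.2],[0,0,0.6,0,0,0,0.2],[0,0,0.75,0,0,0,0.2],[0,0,0.87,0,0,0,0.2],[0,0,0.94,0,0,0,0.2],[0,0,0.98,0,0,0,0.2],[0,0,0.98,0,0,0,0.2]]]}}

```text
time_s: 21.22
position: [0.4316, 0.289, 0.1957]
eef_rot: [-0.0, -0.379, 0.925, -0.0]
contact_force: [-0.3, -0.5, -4.8]
grip_width: 0.0282
finger_force: 79.7
```

Emit:
{"method": "step_arm", "body": {"rows": [[[0,0,0.01,0,0,0,0.2],[0,0,0.02,0,0,0,0.2],[0,0,0.03,0,0,0,0.2],[0,0,0.04,0,0,0,0.2],[0,0,0.045,0,0,0,0.2],[0,0,0.045,0,0,0,0.2]]]}}

```text
time_s: 21.72
position: [0.4316, 0.2893, 0.1924]
eef_rot: [0.0, -0.38, 0.925, 0.0]
contact_force: [-0.2, 0.3, -3.6]
grip_width: 0.028
finger_force: 79.7
```

Emit:
{"method": "step_arm", "body": {"rows": [[[0,0,0.01,0,0,0,0.2],[0,0,0.02,0,0,0,0.2],[0,0,0.025,0,0,0,0.2],[0,0,0.025,0,0,0,0.6],[0,0,0.025,0,0,0,0.6],[0,0,0.025,0,0,0,0.6],[0,0,-0.2,0,0,0,0.6],[0,0,-0.6,0,0,0,0.6]]]}}

```text
time_s: 22.38
position: [0.4299, 0.2884, 0.238]
eef_rot: [-0.003, -0.38, 0.925, -0.0]
contact_force: [0.2, 0.4, -0.1]
grip_width: 0.0515
finger_force: 0.0
```

Emit:
{"method": "step_arm", "body": {"rows": [[[0.14,-0.19,-0.3,0,0,0,0.6],[0.28,-0.38,-0.3,0,0,0,0.6],[0.42,-0.57,-0.3,0,0,0,0.6],[0.57,-0.77,-0.3,0,0,0,0.6]]]}}

```text
time_s: 22.72
position: [0.4427, 0.2129, 0.2648]
eef_rot: [0.001, -0.38, 0.925, -0.0]
contact_force: [-0.6, -0.2, -0.0]
grip_width: 0.0513
finger_force: 0.0
```

Emit:
{"method": "step_arm", "body": {"rows": [[[0.14,-0.19,0,0,0,0,0.6],[0.28,-0.38,0,0,0,0,0.6],[0.42,-0.57,0,0,0,0,0.6],[0.57,-0.77,0,0,0,0,0.6]]]}}

```text
time_s: 23.05
position: [0.4532, 0.1367, 0.2643]
eef_rot: [0.0, -0.38, 0.925, 0.0]
contact_force: [0.6, -0.3, 1.0]
grip_width: 0.0514
finger_force: 0.0
```

Emit:
{"method": "step_arm", "body": {"rows": [[[0.14,-0.19,0,0,0,0,0.6],[0.28,-0.38,0,0,0,0,0.6],[0.42,-0.57,0.2,0,0,0,0.55],[0.57,-0.77,0.5,0,0,0,0.55],[0.57,-0.77,0.8,0,0,0,0.55],[0.57,-0.77,0.8,0,0,0,0.55],[0.57,-0.77,0.8,0,0,0,0.55]]]}}

```text
time_s: 23.63
position: [0.4632, 0.0616, 0.1999]
eef_rot: [-0.001, -0.379, 0.925, 0.001]
contact_force: [0.4, 0.0, 0.5]
grip_width: 0.0467
finger_force: 0.0
```

```bash
python3 -c "
from h import *
go((.465,.0614,.114))
snap('side','side4.png')
cv2.imwrite('pics/c4.png',cv2.resize(cv2.imread('pics/side4.png')[110:260,140:290],(600,600),interpolation=cv2.INTER_CUBIC))"
```

```text
t 23.63 pos [0.4632 0.0616 0.1999] yaw_y 134.59 tilt z [-0.003  0.    -1.   ] F [0.4 0.  0.5] w 0.0467 f 0.0
shares [-0.016 -0.019  1.073]
```

View pics/c4.png

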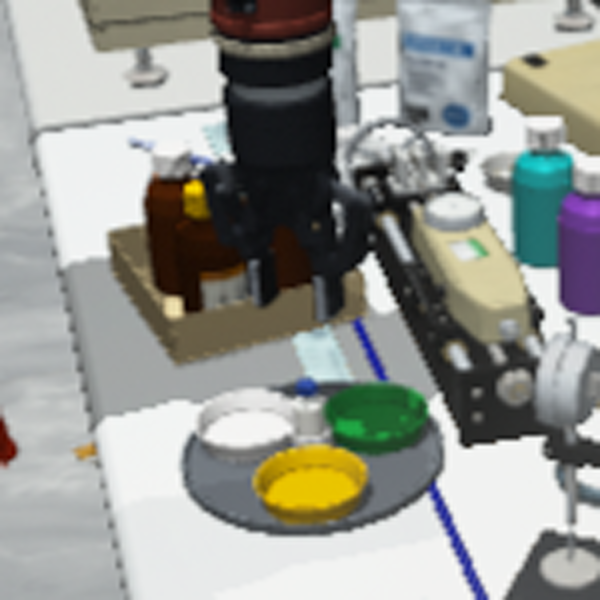

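The three cups are empty and the bottles stand in the card tray. The blue cap is at (306,386), midway below the fingers at (262,300) and (325,315).

Emit:
{"method": "step_arm", "body": {"rows": [[[-0.02,-0.015,0.2,0,0,0,0.48],[-0.02,-0.015,0.4,0,0,0,0.48],[-0.02,-0.015,0.6,0,0,0,0.48],[-0.02,-0.015,0.75,0,0,0,0.48],[-0.02,-0.015,0.88,0,0,0,0.48],[-0.02,-0.015,0.98,0,0,0,0.48],[-0.02,-0.015,1,0,0,0,0.48],[-0.02,-0.015,1,0,0,0,0.48]]], "force": 25}}

```text
time_s: 24.35
position: [0.4663, 0.0622, 0.1208]
eef_rot: [0.0, -0.38, 0.925, -0.0]
contact_force: [-0.7, 0.3, -0.0]
grip_width: 0.041
finger_force: 0.0
```

```bash
python3 -c "
from h import *
go((.4654,.0622,.1135))
snap('side','side5.png')
cv2.imwrite('pics/c5.png',cv2.resize(cv2.imread('pics/side5.png')[160:240,180:260],(600,600),interpolation=cv2.INTER_CUBIC))"
```

```text
t 24.35 pos [0.4663 0.0622 0.1208] yaw_y 134.66 tilt z [ 0.  0. -1.] F [-0.7  0.3 -0. ] w 0.041 f 0.0
shares [0.009 0.008 0.091]
```

View pics/c5.png

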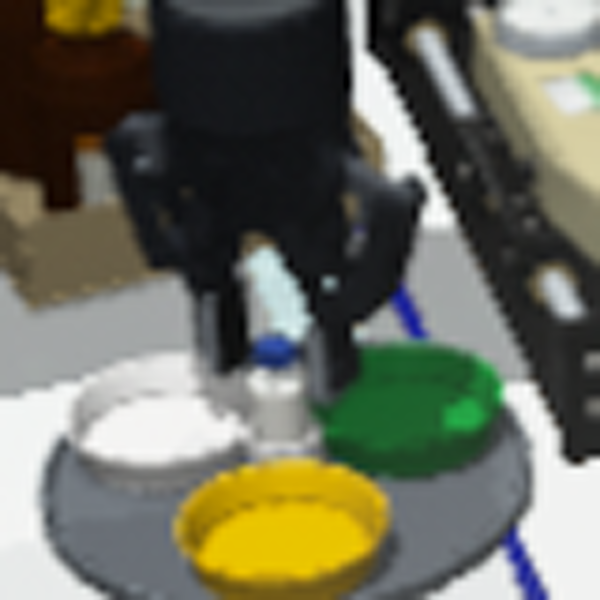

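The vial (cap at (272,350)) stands between the fingers, clear of the cups. I lower a little more and grip.

Emit:
{"method": "step_arm", "body": {"rows": [[[0.01,0,0.05,0,0,0,0.48],[0.01,0,0.09,0,0,0,0.48],[0.01,0,0.09,0,0,0,0.4],[0.01,0,0.09,0,0,0,0.3],[0.01,0,0.09,0,0,0,0.2],[0.01,0,0.09,0,0,0,0.1],[0.01,0,0.09,0,0,0,0.1],[0.01,0,0.09,0,0,0,0.1]]], "force": 25}}

```text
time_s: 25.07
position: [0.4655, 0.0613, 0.1132]
eef_rot: [0.0, -0.38, 0.925, -0.0]
contact_force: [-0.0, -0.1, 2.1]
grip_width: 0.0207
finger_force: 24.5
```

Emit:
{"method": "step_arm", "body": {"rows": [[[0,0,-0.1,0,0,0,0.1],[0,0,-0.2,0,0,0,0.1],[0,0,-0.35,0,0,0,0.1],[0,0,-0.5,0,0,0,0.1],[0,0,-0.65,0,0,0,0.1],[0,0,-0.8,0,0,0,0.1],[0,0,-0.9,0,0,0,0.1],[0,0,-0.9,0,0,0,0.1]]]}}

```text
time_s: 25.73
position: [0.4665, 0.0613, 0.1871]
eef_rot: [0.001, -0.38, 0.925, -0.001]
contact_force: [0.6, -0.6, -0.1]
grip_width: 0.0209
finger_force: 24.5
```

```bash
python3 -c "
from h import *
go((.4791,-.2019,.1836))
snap('side','side6.png')
cv2.imwrite('pics/c6.png',cv2.resize(cv2.imread('pics/side6.png')[140:220,180:260],(500,500),interpolation=cv2.INTER_CUBIC))"
```

```text
t 25.73 pos [0.4665 0.0613 0.1871] yaw_y 134.62 tilt z [ 0.003 -0.    -1.   ] F [ 0.6 -0.6 -0.1] w 0.0209 f 24.5
shares [ 2.199 -2.453  0.045]
```

View pics/c6.png

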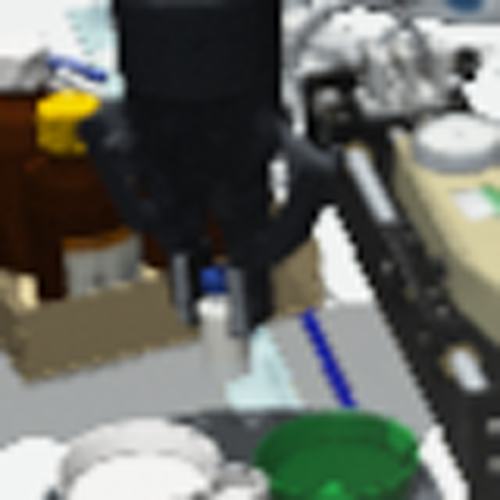

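The vial hangs upright between the pads at (215,320), lifted clear. I carry it to the block.

Emit:
{"method": "step_arm", "body": {"rows": [[[0.07,-0.07,0,0,0,0,0.1],[0.16,-0.18,0,0,0,0,0.1],[0.26,-0.29,0,0,0,0,0.1],[0.36,-0.4,0,0,0,0,0.1],[0.46,-0.51,0,0,0,0,0.1],[0.55,-0.61,0,0,0,0,0.1],[0.64,-0.71,0,0,0,0,0.1],[0.73,-0.82,0,0,0,0,0.1]]]}}

```text
time_s: 26.45
position: [0.4696, -0.0276, 0.1848]
eef_rot: [-0.0, -0.379, 0.925, 0.0]
contact_force: [-0.6, 0.3, -0.3]
grip_width: 0.0207
finger_force: 24.5
```

Emit:
{"method": "step_arm", "body": {"rows": [[[0.09,-0.1,0,0,0,0,0.1],[0.18,-0.2,0,0,0,0,0.1],[0.27,-0.3,0,0,0,0,0.1],[0.36,-0.4,0,0,0,0,0.1],[0.46,-0.51,0,0,0,0,0.1],[0.55,-0.61,0,0,0,0,0.1],[0.64,-0.71,0,0,0,0,0.1],[0.73,-0.82,0,0,0,0,0.1]]]}}

```text
time_s: 27.12
position: [0.4744, -0.1151, 0.1851]
eef_rot: [-0.0, -0.38, 0.925, 0.0]
contact_force: [-0.4, -0.2, -0.4]
grip_width: 0.0209
finger_force: 24.5
```

Emit:
{"method": "step_arm", "body": {"rows": [[[0.09,-0.1,0,0,0,0,0.1],[0.18,-0.2,0,0,0,0,0.1],[0.31,-0.34,0,0,0,0,0.1],[0.44,-0.48,0,0,0,0,0.1],[0.57,-0.63,0,0,0,0,0.1],[0.67,-0.75,0,0,0,0,0.1],[0.73,-0.81,0,0,0,0,0.1],[0.73,-0.81,0,0,0,0,0.1]]]}}

```text
time_s: 27.78
position: [0.4784, -0.2026, 0.185]
eef_rot: [0.0, -0.379, 0.925, -0.0]
contact_force: [-0.3, 0.4, -0.2]
grip_width: 0.0206
finger_force: 24.5
```

```bash
python3 -c "
from h import *
go((.4795,-.2015,.114))
snap('side','side7.png')
cv2.imwrite('pics/c7.png',cv2.resize(cv2.imread('pics/side7.png')[190:310,190:290],(500,600),interpolation=cv2.INTER_CUBIC))"
```

```text
t 27.78 pos [ 0.4784 -0.2026  0.185 ] yaw_y 134.54 tilt z [ 0. -0. -1.] F [-0.3  0.4 -0.2] w 0.0206 f 24.5
shares [-0.02   0.001  0.888]
```

View pics/c7.png

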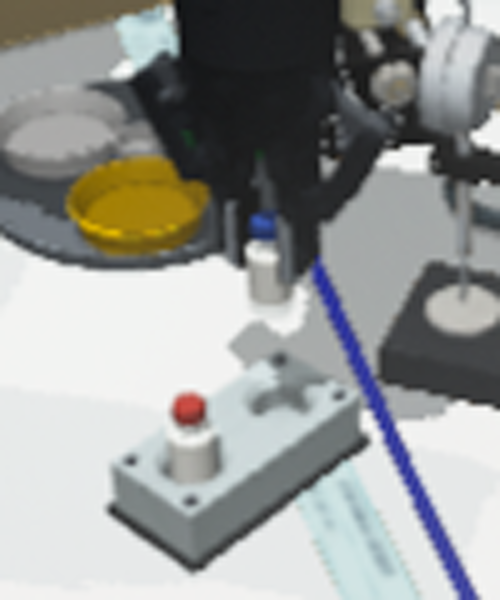

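The vial is at (268,270), above the free hole at about (281,398), and the red vial stands at (190,440). I cross-check the hole in the side view.

```bash
python3 -c "
from h import *
d=load('side')
print(px2w(d,190+281/5-.4,190+398/5-.4,.032))
cr=lambda p:[(round(float(a),0)) for a in ((w2px(d,p)[0]-190)*5,(w2px(d,p)[1]-190)*5)]
print(cr((.4795,-.2015,.032)),'vial bottom exp',cr((.4784,-.2026,.088)),'red',cr((.4275,-.231,.067)))"
```

```text
[ 0.48056975 -0.19969461  0.032     ]
[278.0, 399.0] vial bottom exp [272.0, 310.0] red [186.0, 402.0]
```

Emit:
{"method": "step_arm", "body": {"rows": [[[-0.03,0,0.1,0,0,0,0.1],[-0.03,0,0.2,0,0,0,0.1],[-0.03,0,0.35,0,0,0,0.1],[-0.03,0,0.47,0,0,0,0.1],[-0.03,0,0.55,0,0,0,0.1],[-0.03,0,0.62,0,0,0,0.1],[-0.03,0,0.68,0,0,0,0.1],[-0.03,0,0.72,0,0,0,0.1]]]}}

```text
time_s: 28.5
position: [0.4801, -0.1995, 0.1271]
eef_rot: [-0.0, -0.38, 0.925, -0.0]
contact_force: [-0.3, -1.2, 0.6]
grip_width: 0.021
finger_force: 24.9
```

Emit:
{"method": "step_arm", "body": {"rows": [[[0,0,0.03,0,0,0,0.1],[0,0,0.06,0,0,0,0.1],[0,0,0.09,0,0,0,0.1],[0,0,0.12,0,0,0,0.1],[0,0,0.15,0,0,0,0.1],[0,0,0.18,0,0,0,0.1],[0,0,0.18,0,0,0,0.1]]]}}

```text
time_s: 29.08
position: [0.4801, -0.1997, 0.1128]
eef_rot: [-0.0, -0.38, 0.925, -0.0]
contact_force: [0.7, -1.8, -1.2]
grip_width: 0.0207
finger_force: 24.8
```

```bash
python3 -c "
from h import *
go((.4798,-.201,.1112))"
```

```text
t 29.08 pos [ 0.4801 -0.1997  0.1128] yaw_y 134.61 tilt z [-0. -0. -1.] F [ 0.7 -1.8 -1.2] w 0.0207 f 24.8
shares [ 0.014 -0.009  0.02 ]
```

Emit:
{"method": "step_arm", "body": {"rows": [[[0,0,0.01,0,0,0,0.1],[0,0,0.02,0,0,0,0.1],[0,0,0.02,0,0,0,0.1],[0,0,0.02,0,0,0,0.35],[0,0,0.02,0,0,0,0.45],[0,0,0.02,0,0,0,0.45],[0,0,0,0,0,0,0.45],[0,0,-0.1,0,0,0,0.45]]]}}

```text
time_s: 29.75
position: [0.4794, -0.199, 0.1205]
eef_rot: [-0.001, -0.38, 0.925, 0.001]
contact_force: [-0.9, 1.4, 0.4]
grip_width: 0.0384
finger_force: 0.0
```

Emit:
{"method": "step_arm", "body": {"rows": [[[0,0,-0.15,0,0,0,0.45],[0,0,-0.35,0,0,0,0.45],[0,0,-0.6,0,0,0,0.45],[0,0,-0.85,0,0,0,0.45],[0,0,-1,0,0,0,0.6]]]}}

```text
time_s: 30.17
position: [0.4806, -0.1998, 0.2037]
eef_rot: [0.001, -0.38, 0.925, -0.001]
contact_force: [1.1, 0.3, 0.6]
grip_width: 0.0495
finger_force: 0.0
```

Emit:
{"method": "step_arm", "body": {"rows": [[[-0.2,0.24,-0.2,0,0,0,0.6],[-0.39,0.48,-0.4,0,0,0,0.6],[-0.58,0.71,-0.6,0,0,0,0.6],[-0.78,0.95,-0.82,0,0,0,0.6]]]}}

```text
time_s: 30.5
position: [0.4706, -0.1007, 0.268]
eef_rot: [0.0, -0.379, 0.925, 0.0]
contact_force: [-0.4, -0.7, 0.1]
grip_width: 0.051
finger_force: 0.0
```

```bash
python3 -c "
from h import *
go((.4316,.2893,.265))
snap('side','side8.png')
cv2.imwrite('pics/c8.png',cv2.resize(cv2.imread('pics/side8.png')[130:310,150:290],(467,600),interpolation=cv2.INTER_CUBIC))"
```

```text
t 30.5 pos [ 0.4706 -0.1007  0.268 ] yaw_y 134.58 tilt z [ 0.  0. -1.] F [-0.4 -0.7  0.1] w 0.051 f 0.0
shares [-3.075  3.814  0.037]
```

View pics/c8.png

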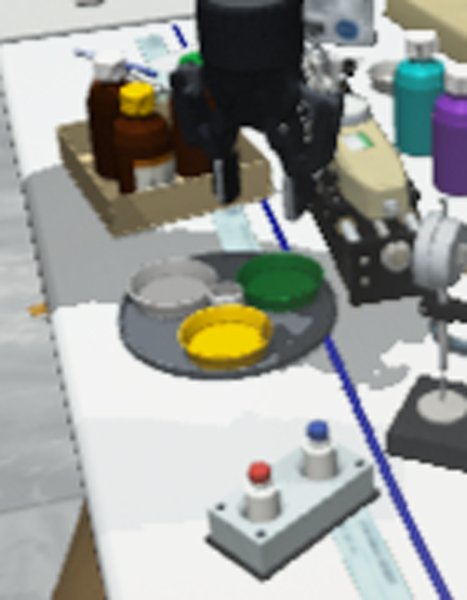

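The blue vial is seated upright beside the red one, with caps at (318,430) and (259,472). Next the yellow bottle goes back.

Emit:
{"method": "step_arm", "body": {"rows": [[[-0.19,0.24,0,0,0,0,0.6],[-0.38,0.48,0,0,0,0,0.6],[-0.57,0.72,0,0,0,0,0.6],[-0.77,0.955,0,0,0,0,0.6]]]}}

```text
time_s: 30.88
position: [0.4609, -0.0029, 0.2674]
eef_rot: [0.0, -0.379, 0.925, -0.0]
contact_force: [0.0, 0.3, -0.5]
grip_width: 0.0512
finger_force: 0.0
```

Emit:
{"method": "step_arm", "body": {"rows": [[[-0.19,0.24,0,0,0,0,0.6],[-0.38,0.48,0,0,0,0,0.6],[-0.57,0.72,0,0,0,0,0.6],[-0.77,0.955,0,0,0,0,0.6]]]}}

```text
time_s: 31.22
position: [0.451, 0.0948, 0.2674]
eef_rot: [0.0, -0.38, 0.925, -0.0]
contact_force: [0.9, 0.4, 0.1]
grip_width: 0.0515
finger_force: 0.0
```

Emit:
{"method": "step_arm", "body": {"rows": [[[-0.19,0.24,0,0,0,0,0.6],[-0.38,0.48,0,0,0,0,0.6],[-0.57,0.72,0,0,0,0,0.6],[-0.77,0.955,0,0,0,0,0.6]]]}}

```text
time_s: 31.55
position: [0.4412, 0.1925, 0.2674]
eef_rot: [0.0, -0.38, 0.925, 0.0]
contact_force: [0.7, -0.7, 0.4]
grip_width: 0.0514
finger_force: 0.0
```

Emit:
{"method": "step_arm", "body": {"rows": [[[-0.19,0.24,0,0,0,0,0.6],[-0.38,0.48,0,0,0,0,0.6],[-0.57,0.72,0,0,0,0,0.6],[-0.77,0.95,0,0,0,0,0.6],[-0.77,0.95,0,0,0,0,0.6],[-0.77,0.95,0,0,0,0,0.6]]], "force": 80}}

```text
time_s: 32.05
position: [0.4318, 0.2895, 0.2671]
eef_rot: [0.0, -0.381, 0.925, -0.0]
contact_force: [0.1, -0.8, -0.1]
grip_width: 0.0512
finger_force: 0.0
```

```bash
python3 -c "
from h import *
go((.4316,.2893,.192))"
```

```text
t 32.05 pos [0.4318 0.2895 0.2671] yaw_y 134.75 tilt z [ 0.  0. -1.] F [ 0.1 -0.8 -0.1] w 0.0512 f 0.0
shares [ 0.004 -0.001  0.938]
```

Emit:
{"method": "step_arm", "body": {"rows": [[[0,0,0.2,0,0,0,0.6],[0,0,0.4,0,0,0,0.6],[0,0,0.6,0,0,0,0.6],[0,0,0.8,0,0,0,0.6],[0,0,0.935,0,0,0,0.6],[0,0,0.935,0,0,0,0.6],[0,0,0.935,0,0,0,0.2],[0,0,0.935,0,0,0,0.2]]], "force": 80}}

```text
time_s: 32.72
position: [0.4327, 0.2883, 0.193]
eef_rot: [0.001, -0.379, 0.925, -0.0]
contact_force: [-2.1, -4.1, 18.0]
grip_width: 0.0284
finger_force: 61.5
```

Emit:
{"method": "step_arm", "body": {"rows": [[[0,0,0,0,0,0,0.2],[0,0,0,0,0,0,0.2],[0,0,0,0,0,0,0.2],[0,0,0,0,0,0,0.2]]]}}

```text
time_s: 33.05
position: [0.4328, 0.2886, 0.1933]
eef_rot: [0.001, -0.38, 0.925, -0.0]
contact_force: [-1.1, -3.3, 6.9]
grip_width: 0.0278
finger_force: 79.2
```

Emit:
{"method": "step_arm", "body": {"rows": [[[0,0,-0.05,0,0,0,0.2],[0,0,-0.15,0,0,0,0.2],[0,0,-0.3,0,0,0,0.2],[0,0,-0.45,0,0,0,0.2],[0,0,-0.6,0,0,0,0.2],[0,0,-0.75,0,0,0,0.2],[0,0,-0.88,0,0,0,0.2],[0,0,-0.95,0,0,0,0.2]]]}}

```text
time_s: 33.72
position: [0.4324, 0.2889, 0.2697]
eef_rot: [0.001, -0.38, 0.925, 0.0]
contact_force: [-0.2, -0.7, -3.9]
grip_width: 0.0279
finger_force: 79.2
```

```bash
python3 -c "
from h import *
go((.4524,.0065,.27))"
```

```text
t 33.72 pos [0.4324 0.2889 0.2697] yaw_y 134.63 tilt z [ 0.001  0.001 -1.   ] F [-0.2 -0.7 -3.9] w 0.0279 f 79.2
shares [ 2.302 -2.688 -0.007]
```

Emit:
{"method": "step_arm", "body": {"rows": [[[0.05,-0.06,0,0,0,0,0.2],[0.14,-0.16,0,0,0,0,0.2],[0.25,-0.29,0,0,0,0,0.2],[0.36,-0.42,0,0,0,0,0.2],[0.47,-0.55,0,0,0,0,0.2],[0.58,-0.67,0,0,0,0,0.2],[0.67,-0.78,0,0,0,0,0.2],[0.77,-0.9,0,0,0,0,0.2]]]}}

```text
time_s: 34.38
position: [0.4384, 0.1927, 0.2673]
eef_rot: [-0.001, -0.379, 0.925, 0.0]
contact_force: [-0.3, -0.6, -4.5]
grip_width: 0.0278
finger_force: 79.3
```

Emit:
{"method": "step_arm", "body": {"rows": [[[0.1,-0.11,0,0,0,0,0.2],[0.19,-0.22,0,0,0,0,0.2],[0.29,-0.34,0,0,0,0,0.2],[0.39,-0.45,0,0,0,0,0.2],[0.48,-0.56,0,0,0,0,0.2],[0.58,-0.67,0,0,0,0,0.2],[0.67,-0.78,0,0,0,0,0.2],[0.77,-0.9,0,0,0,0,0.2]]]}}

```text
time_s: 35.05
position: [0.4455, 0.0986, 0.2678]
eef_rot: [-0.0, -0.38, 0.925, 0.0]
contact_force: [0.5, 0.7, -4.5]
grip_width: 0.028
finger_force: 79.3
```

Emit:
{"method": "step_arm", "body": {"rows": [[[0.1,-0.11,0,0,0,0,0.2],[0.19,-0.22,0,0,0,0,0.2],[0.34,-0.4,0,0,0,0,0.2],[0.49,-0.57,0,0,0,0,0.2],[0.62,-0.73,0,0,0,0,0.2],[0.72,-0.84,0,0,0,0,0.2],[0.76,-0.89,0,0,0,0,0.2],[0.76,-0.89,0,0,0,0,0.2]]]}}

```text
time_s: 35.72
position: [0.4523, 0.0051, 0.2678]
eef_rot: [-0.0, -0.379, 0.925, -0.0]
contact_force: [0.4, -0.2, -3.9]
grip_width: 0.0274
finger_force: 79.4
```

```bash
python3 -c "
from h import *
go((.4520,.0063,.2003))"
```

```text
t 35.72 pos [0.4523 0.0051 0.2678] yaw_y 134.52 tilt z [-0. -0. -1.] F [ 0.4 -0.2 -3.9] w 0.0274 f 79.4
shares [-0.007  0.013  0.844]
```

Emit:
{"method": "step_arm", "body": {"rows": [[[0,0.01,0.15,0,0,0,0.2],[0,0.01,0.3,0,0,0,0.2],[0,0.01,0.45,0,0,0,0.2],[0,0.01,0.6,0,0,0,0.2],[0,0.01,0.7,0,0,0,0.2],[0,0.01,0.76,0,0,0,0.2],[0,0.01,0.8,0,0,0,0.2],[0,0.01,0.82,0,0,0,0.2]]]}}

```text
time_s: 36.38
position: [0.4518, 0.007, 0.2022]
eef_rot: [-0.0, -0.38, 0.925, 0.0]
contact_force: [-0.3, -0.0, -4.5]
grip_width: 0.0278
finger_force: 79.5
```

Emit:
{"method": "step_arm", "body": {"rows": [[[0,0,0.01,0,0,0,0.2],[0,0,0.02,0,0,0,0.2],[0,0,0.02,0,0,0,0.2],[0,0,0.02,0,0,0,0.2]]]}}

```text
time_s: 36.72
position: [0.4519, 0.0068, 0.201]
eef_rot: [0.0, -0.38, 0.925, -0.0]
contact_force: [0.0, 0.2, -4.7]
grip_width: 0.0276
finger_force: 79.5
```

Emit:
{"method": "step_arm", "body": {"rows": [[[0,0,0.01,0,0,0,0.2],[0,0,0.015,0,0,0,0.2],[0,0,0.02,0,0,0,0.2],[0,0,0.02,0,0,0,0.2]]]}}

```text
time_s: 37.05
position: [0.4522, 0.0067, 0.2001]
eef_rot: [0.001, -0.38, 0.925, -0.0]
contact_force: [-3.0, -0.4, 9.8]
grip_width: 0.0279
finger_force: 81.1
```

Emit:
{"method": "step_arm", "body": {"rows": [[[0,0,0,0,0,0,0.6],[0,0,0,0,0,0,0.6],[0,0,0,0,0,0,0.6],[0,0,-0.1,0,0,0,0.6],[0,0,-0.3,0,0,0,0.6],[0,0,-0.5,0,0,0,0.6],[0,0,-0.75,0,0,0,0.6],[0,0,-0.9,0,0,0,0.6]]]}}

```text
time_s: 37.72
position: [0.4522, 0.0068, 0.2733]
eef_rot: [0.001, -0.38, 0.925, -0.0]
contact_force: [0.8, 0.4, 0.8]
grip_width: 0.0513
finger_force: 0.0
```

Emit:
{"method": "step_arm", "body": {"rows": [[[-0.21,0.16,0,0,0,0,0.6],[-0.43,0.32,0,0,0,0,0.6],[-0.64,0.48,0,0,0,0,0.6],[-0.86,0.645,0,0,0,0,0.6]]]}}

```text
time_s: 38.05
position: [0.4647, 0.0927, 0.2719]
eef_rot: [0.0, -0.379, 0.925, -0.0]
contact_force: [0.8, 0.4, 0.3]
grip_width: 0.0513
finger_force: 0.0
```

Emit:
{"method": "step_arm", "body": {"rows": [[[-0.21,0.16,0,0,0,0,0.6],[-0.43,0.32,0,0,0,0,0.6],[-0.64,0.48,0,0,0,0,0.6],[-0.86,0.645,0,0,0,0,0.6]]]}}

```text
time_s: 38.38
position: [0.4773, 0.178, 0.2717]
eef_rot: [0.0, -0.38, 0.925, -0.0]
contact_force: [0.6, -0.5, 0.4]
grip_width: 0.0512
finger_force: 0.0
```

Emit:
{"method": "step_arm", "body": {"rows": [[[-0.21,0.16,0,0,0,0,0.6],[-0.43,0.32,0,0,0,0,0.6],[-0.64,0.48,0,0,0,0,0.6],[-0.86,0.645,0,0,0,0,0.6]]]}}

```text
time_s: 38.72
position: [0.49, 0.2631, 0.2717]
eef_rot: [0.0, -0.38, 0.925, -0.0]
contact_force: [0.6, -0.6, -0.4]
grip_width: 0.0512
finger_force: 0.0
```

Emit:
{"method": "step_arm", "body": {"rows": [[[-0.21,0.16,0,0,0,0,0.6],[-0.43,0.32,0,0,0,0,0.6],[-0.64,0.48,0,0,0,0,0.6],[-0.86,0.645,0,0,0,0,0.6],[-0.86,0.645,0,0,0,0,0.6],[-0.86,0.645,0,0,0,0,0.6]]]}}

```text
time_s: 39.22
position: [0.5025, 0.3478, 0.2712]
eef_rot: [-0.0, -0.38, 0.925, -0.0]
contact_force: [-0.2, -0.9, -1.4]
grip_width: 0.0513
finger_force: 0.0
```

```bash
python3 -c "
from h import *
go((.500,.3466,.192))
snap('side','side9.png')
cv2.imwrite('pics/c9.png',cv2.resize(cv2.imread('pics/side9.png')[130:310,150:290],(467,600),interpolation=cv2.INTER_CUBIC))"
```

```text
t 39.22 pos [0.5025 0.3478 0.2712] yaw_y 134.71 tilt z [-0. -0. -1.] F [-0.2 -0.9 -1.4] w 0.0513 f 0.0
shares [0.032 0.012 0.989]
```

View pics/c9.png

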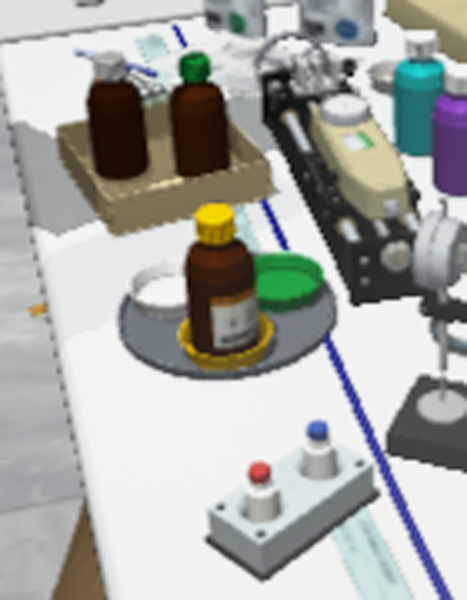

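Yellow stands in its cup at (220,280), and both vials stand upright. Next is green.

Emit:
{"method": "step_arm", "body": {"rows": [[[0.03,0.01,0.2,0,0,0,0.6],[0.03,0.01,0.4,0,0,0,0.6],[0.03,0.01,0.6,0,0,0,0.6],[0.03,0.01,0.8,0,0,0,0.6],[0.03,0.01,0.98,0,0,0,0.6],[0.03,0.01,0.98,0,0,0,0.6],[0.03,0.01,0.98,0,0,0,0.2],[0.03,0.01,0.98,0,0,0,0.2]]]}}

```text
time_s: 39.93
position: [0.5009, 0.3455, 0.194]
eef_rot: [0.001, -0.379, 0.925, -0.0]
contact_force: [-2.3, -3.8, 14.6]
grip_width: 0.0289
finger_force: 59.5
```

Emit:
{"method": "step_arm", "body": {"rows": [[[0,0,0,0,0,0,0.2],[0,0,0,0,0,0,0.2],[0,0,0,0,0,0,0.2],[0,0,0,0,0,0,0.2]]]}}

```text
time_s: 40.27
position: [0.5012, 0.346, 0.1942]
eef_rot: [0.001, -0.379, 0.925, -0.0]
contact_force: [0.2, -1.9, 6.9]
grip_width: 0.0279
finger_force: 79.4
```

Emit:
{"method": "step_arm", "body": {"rows": [[[0,0,-0.05,0,0,0,0.2],[0,0,-0.15,0,0,0,0.2],[0,0,-0.3,0,0,0,0.2],[0,0,-0.45,0,0,0,0.2],[0,0,-0.6,0,0,0,0.2],[0,0,-0.75,0,0,0,0.2],[0,0,-0.88,0,0,0,0.2],[0,0,-0.95,0,0,0,0.2]]]}}

```text
time_s: 40.93
position: [0.5006, 0.3461, 0.2703]
eef_rot: [0.001, -0.38, 0.925, 0.0]
contact_force: [0.4, -0.8, -3.8]
grip_width: 0.0279
finger_force: 79.2
```

```bash
python3 -c "
from h import *
go((.5195,.0785,.27))"
```

```text
t 40.93 pos [0.5006 0.3461 0.2703] yaw_y 134.63 tilt z [ 0.001  0.001 -1.   ] F [ 0.4 -0.8 -3.8] w 0.0279 f 79.2
shares [ 2.182e+00 -2.547e+00  2.000e-03]
```

Emit:
{"method": "step_arm", "body": {"rows": [[[0.05,-0.05,0,0,0,0,0.2],[0.14,-0.16,0,0,0,0,0.2],[0.24,-0.27,0,0,0,0,0.2],[0.35,-0.4,0,0,0,0,0.2],[0.46,-0.53,0,0,0,0,0.2],[0.55,-0.63,0,0,0,0,0.2],[0.64,-0.74,0,0,0,0,0.2],[0.73,-0.85,0,0,0,0,0.2]]]}}

```text
time_s: 41.6
position: [0.5067, 0.2551, 0.2687]
eef_rot: [-0.0, -0.379, 0.925, 0.0]
contact_force: [-0.2, -0.1, -4.5]
grip_width: 0.0276
finger_force: 79.2
```

Emit:
{"method": "step_arm", "body": {"rows": [[[0.09,-0.105,0,0,0,0,0.2],[0.18,-0.21,0,0,0,0,0.2],[0.27,-0.315,0,0,0,0,0.2],[0.36,-0.42,0,0,0,0,0.2],[0.45,-0.525,0,0,0,0,0.2],[0.54,-0.63,0,0,0,0,0.2],[0.63,-0.74,0,0,0,0,0.2],[0.73,-0.85,0,0,0,0,0.2]]]}}

```text
time_s: 42.27
position: [0.5129, 0.166, 0.2687]
eef_rot: [0.0, -0.38, 0.925, -0.0]
contact_force: [0.4, -0.3, -3.6]
grip_width: 0.0277
finger_force: 79.2
```

Emit:
{"method": "step_arm", "body": {"rows": [[[0.09,-0.105,0,0,0,0,0.2],[0.18,-0.21,0,0,0,0,0.2],[0.32,-0.37,0,0,0,0,0.2],[0.46,-0.53,0,0,0,0,0.2],[0.6,-0.69,0,0,0,0,0.2],[0.68,-0.8,0,0,0,0,0.2],[0.72,-0.845,0,0,0,0,0.2],[0.72,-0.845,0,0,0,0,0.2]]]}}

```text
time_s: 42.93
position: [0.5194, 0.0775, 0.2687]
eef_rot: [0.0, -0.379, 0.925, -0.0]
contact_force: [0.1, 1.0, -4.8]
grip_width: 0.0277
finger_force: 79.3
```

```bash
python3 -c "
from h import *
go((.5195,.0785,.2012))"
```

```text
t 42.93 pos [0.5194 0.0775 0.2687] yaw_y 134.54 tilt z [ 0. -0. -1.] F [ 0.1  1.  -4.8] w 0.0277 f 79.3
shares [-0.009  0.008  0.844]
```

Emit:
{"method": "step_arm", "body": {"rows": [[[0,0,0.15,0,0,0,0.2],[0,0,0.3,0,0,0,0.2],[0,0,0.45,0,0,0,0.2],[0,0,0.6,0,0,0,0.2],[0,0,0.7,0,0,0,0.2],[0,0,0.76,0,0,0,0.2],[0,0,0.8,0,0,0,0.2],[0,0,0.82,0,0,0,0.2]]]}}

```text
time_s: 43.6
position: [0.5193, 0.0788, 0.203]
eef_rot: [0.0, -0.38, 0.925, 0.0]
contact_force: [-0.5, 0.2, -4.2]
grip_width: 0.0276
finger_force: 79.4
```

Emit:
{"method": "step_arm", "body": {"rows": [[[0,0,0.01,0,0,0,0.2],[0,0,0.02,0,0,0,0.2],[0,0,0.03,0,0,0,0.2],[0,0,0.035,0,0,0,0.2],[0,0,0.035,0,0,0,0.2]]]}}

```text
time_s: 44.02
position: [0.5196, 0.0786, 0.2012]
eef_rot: [0.001, -0.38, 0.925, -0.0]
contact_force: [-2.4, 0.5, 3.8]
grip_width: 0.0274
finger_force: 80.2
```

Emit:
{"method": "step_arm", "body": {"rows": [[[0,0,0,0,0,0,0.6],[0,0,0,0,0,0,0.6],[0,0,0,0,0,0,0.6],[0,0,-0.1,0,0,0,0.6],[0,0,-0.3,0,0,0,0.6],[0,0,-0.5,0,0,0,0.6],[0,0,-0.75,0,0,0,0.6],[0,0,-0.9,0,0,0,0.6]]]}}

```text
time_s: 44.68
position: [0.5198, 0.0785, 0.2747]
eef_rot: [0.001, -0.38, 0.925, -0.0]
contact_force: [0.4, 0.1, 0.1]
grip_width: 0.0512
finger_force: 0.0
```

Emit:
{"method": "step_arm", "body": {"rows": [[[-0.11,0.22,0,0,0,0,0.6],[-0.22,0.44,0,0,0,0,0.6],[-0.33,0.66,0,0,0,0,0.6],[-0.44,0.89,0,0,0,0,0.6]]]}}

```text
time_s: 45.02
position: [0.4942, 0.1546, 0.2731]
eef_rot: [0.0, -0.379, 0.925, -0.0]
contact_force: [0.1, 0.3, -0.8]
grip_width: 0.051
finger_force: 0.0
```

Emit:
{"method": "step_arm", "body": {"rows": [[[-0.11,0.22,0,0,0,0,0.6],[-0.22,0.44,0,0,0,0,0.6],[-0.33,0.66,0,0,0,0,0.6],[-0.44,0.89,0,0,0,0,0.6]]]}}

```text
time_s: 45.35
position: [0.4692, 0.2302, 0.273]
eef_rot: [0.0, -0.38, 0.925, -0.0]
contact_force: [1.3, 0.1, 1.1]
grip_width: 0.0512
finger_force: 0.0
```

Emit:
{"method": "step_arm", "body": {"rows": [[[-0.11,0.22,0,0,0,0,0.6],[-0.22,0.44,0,0,0,0,0.6],[-0.33,0.66,0,0,0,0,0.6],[-0.44,0.89,0,0,0,0,0.6]]]}}

```text
time_s: 45.68
position: [0.4442, 0.3056, 0.273]
eef_rot: [0.0, -0.38, 0.925, -0.0]
contact_force: [0.5, 0.1, 1.1]
grip_width: 0.051
finger_force: 0.0
```

Emit:
{"method": "step_arm", "body": {"rows": [[[-0.11,0.22,0,0,0,0,0.6],[-0.22,0.44,0,0,0,0,0.6],[-0.33,0.66,0,0,0,0,0.6],[-0.44,0.89,0,0,0,0,0.6],[-0.44,0.89,0,0,0,0,0.6],[-0.44,0.89,0,0,0,0,0.6]]]}}

```text
time_s: 46.18
position: [0.4191, 0.3808, 0.2727]
eef_rot: [0.0, -0.38, 0.925, -0.0]
contact_force: [0.4, -0.2, -0.2]
grip_width: 0.0513
finger_force: 0.0
```

```bash
python3 -c "
from h import *
go((.4174,.3796,.192))"
```

```text
t 46.18 pos [0.4191 0.3808 0.2727] yaw_y 134.72 tilt z [ 0.  0. -1.] F [ 0.4 -0.2 -0.2] w 0.0513 f 0.0
shares [0.026 0.005 1.009]
```

Emit:
{"method": "step_arm", "body": {"rows": [[[0.03,0.005,0.2,0,0,0,0.6],[0.03,0.005,0.4,0,0,0,0.6],[0.03,0.005,0.6,0,0,0,0.6],[0.03,0.005,0.8,0,0,0,0.6],[0.03,0.005,0.99,0,0,0,0.6],[0.03,0.005,0.99,0,0,0,0.6],[0.03,0.005,0.99,0,0,0,0.2],[0.03,0.005,0.99,0,0,0,0.2]]]}}

```text
time_s: 46.85
position: [0.4182, 0.3785, 0.1943]
eef_rot: [0.001, -0.379, 0.925, -0.0]
contact_force: [-1.5, -4.1, 15.1]
grip_width: 0.0288
finger_force: 59.0
```

Emit:
{"method": "step_arm", "body": {"rows": [[[0,0,0,0,0,0,0.2],[0,0,0,0,0,0,0.2],[0,0,0,0,0,0,0.2],[0,0,0,0,0,0,0.2]]]}}

```text
time_s: 47.18
position: [0.4183, 0.3789, 0.1945]
eef_rot: [0.001, -0.38, 0.925, -0.0]
contact_force: [0.4, -2.0, 6.5]
grip_width: 0.0276
finger_force: 79.5
```

Emit:
{"method": "step_arm", "body": {"rows": [[[0,0,-0.05,0,0,0,0.2],[0,0,-0.15,0,0,0,0.2],[0,0,-0.3,0,0,0,0.2],[0,0,-0.45,0,0,0,0.2],[0,0,-0.6,0,0,0,0.2],[0,0,-0.75,0,0,0,0.2],[0,0,-0.88,0,0,0,0.2],[0,0,-0.95,0,0,0,0.2]]]}}

```text
time_s: 47.85
position: [0.4176, 0.379, 0.2707]
eef_rot: [0.001, -0.38, 0.925, 0.0]
contact_force: [0.3, 0.3, -3.2]
grip_width: 0.0278
finger_force: 79.2
```

```bash
python3 -c "
from h import *
go((.4235,.1008,.27))"
```

```text
t 47.85 pos [0.4176 0.379  0.2707] yaw_y 134.63 tilt z [ 0.001  0.001 -1.   ] F [ 0.3  0.3 -3.2] w 0.0278 f 79.2
shares [ 2.391 -2.526  0.006]
```

Emit:
{"method": "step_arm", "body": {"rows": [[[0.05,-0.05,0,0,0,0,0.2],[0.15,-0.16,0,0,0,0,0.2],[0.26,-0.27,0,0,0,0,0.2],[0.38,-0.4,0,0,0,0,0.2],[0.5,-0.53,0,0,0,0,0.2],[0.6,-0.63,0,0,0,0,0.2],[0.7,-0.74,0,0,0,0,0.2],[0.8,-0.84,0,0,0,0,0.2]]]}}

```text
time_s: 48.52
position: [0.4192, 0.2845, 0.2691]
eef_rot: [0.0, -0.379, 0.925, -0.0]
contact_force: [0.5, 0.2, -4.4]
grip_width: 0.0277
finger_force: 79.3
```

Emit:
{"method": "step_arm", "body": {"rows": [[[0.1,-0.105,0,0,0,0,0.2],[0.2,-0.21,0,0,0,0,0.2],[0.3,-0.315,0,0,0,0,0.2],[0.4,-0.42,0,0,0,0,0.2],[0.5,-0.525,0,0,0,0,0.2],[0.6,-0.63,0,0,0,0,0.2],[0.7,-0.74,0,0,0,0,0.2],[0.8,-0.84,0,0,0,0,0.2]]]}}

```text
time_s: 49.18
position: [0.4208, 0.192, 0.2691]
eef_rot: [0.0, -0.38, 0.925, -0.0]
contact_force: [0.9, 0.6, -3.7]
grip_width: 0.0276
finger_force: 79.3
```

Emit:
{"method": "step_arm", "body": {"rows": [[[0.1,-0.105,0,0,0,0,0.2],[0.2,-0.21,0,0,0,0,0.2],[0.35,-0.37,0,0,0,0,0.2],[0.5,-0.53,0,0,0,0,0.2],[0.65,-0.69,0,0,0,0,0.2],[0.75,-0.79,0,0,0,0,0.2],[0.79,-0.84,0,0,0,0,0.2],[0.79,-0.84,0,0,0,0,0.2]]]}}

```text
time_s: 49.85
position: [0.4231, 0.0998, 0.2692]
eef_rot: [0.0, -0.379, 0.925, -0.0]
contact_force: [0.5, 0.1, -4.7]
grip_width: 0.0279
finger_force: 79.4
```

```bash
python3 -c "
from h import *
go((.4235,.1008,.2015))"
```

```text
t 49.85 pos [0.4231 0.0998 0.2692] yaw_y 134.53 tilt z [ 0. -0. -1.] F [ 0.5  0.1 -4.7] w 0.0279 f 79.4
shares [-0.012  0.005  0.846]
```

Emit:
{"method": "step_arm", "body": {"rows": [[[0,0,0.15,0,0,0,0.2],[0,0,0.3,0,0,0,0.2],[0,0,0.45,0,0,0,0.2],[0,0,0.6,0,0,0,0.2],[0,0,0.7,0,0,0,0.2],[0,0,0.76,0,0,0,0.2],[0,0,0.8,0,0,0,0.2],[0,0,0.82,0,0,0,0.2]]]}}

```text
time_s: 50.52
position: [0.423, 0.1011, 0.2034]
eef_rot: [-0.0, -0.38, 0.925, 0.0]
contact_force: [0.2, -0.2, -4.3]
grip_width: 0.0278
finger_force: 79.5
```

Emit:
{"method": "step_arm", "body": {"rows": [[[0,0,0.01,0,0,0,0.2],[0,0,0.02,0,0,0,0.2],[0,0,0.03,0,0,0,0.2],[0,0,0.035,0,0,0,0.2],[0,0,0.035,0,0,0,0.2]]]}}

```text
time_s: 50.93
position: [0.4234, 0.1009, 0.2015]
eef_rot: [0.001, -0.38, 0.925, -0.0]
contact_force: [-1.3, -0.1, 4.3]
grip_width: 0.0275
finger_force: 80.4
```

Emit:
{"method": "step_arm", "body": {"rows": [[[0,0,0,0,0,0,0.6],[0,0,0,0,0,0,0.6],[0,0,0,0,0,0,0.6],[0,0,-0.1,0,0,0,0.6],[0,0,-0.3,0,0,0,0.6],[0,0,-0.5,0,0,0,0.6],[0,0,-0.75,0,0,0,0.6],[0,0,-1,0,0,0,0.6]]]}}

```text
time_s: 51.6
position: [0.4228, 0.1009, 0.2821]
eef_rot: [-0.0, -0.38, 0.925, 0.0]
contact_force: [1.0, -0.5, 0.1]
grip_width: 0.0512
finger_force: 0.0
```

Emit:
{"method": "step_arm", "body": {"rows": [[[-0.25,0.25,0,0,0,0,0.6],[-0.5,0.5,0,0,0,0,0.6],[-0.75,0.75,0,0,0,0,0.6],[-0.95,0.95,0,0,0,0,0.6]]]}}

```text
time_s: 51.93
position: [0.4237, 0.21, 0.2816]
eef_rot: [0.001, -0.38, 0.925, 0.0]
contact_force: [1.0, 0.3, 0.4]
grip_width: 0.0512
finger_force: 0.0
```

Emit:
{"method": "step_arm", "body": {"rows": [[[-0.25,0.25,0,0,0,0,0.6],[-0.5,0.5,0,0,0,0,0.6],[-0.75,0.75,0,0,0,0,0.6],[-0.95,0.95,0,0,0,0,0.6],[-0.95,0.95,0,0,0,0,0.6],[-0.95,0.95,0,0,0,0,0.6]]]}}

```text
time_s: 52.43
position: [0.4241, 0.3167, 0.281]
eef_rot: [0.0, -0.381, 0.925, -0.0]
contact_force: [-1.0, 0.7, 1.1]
grip_width: 0.0513
finger_force: 0.0
```

```bash
python3 -c "
from h import *
go(None)
snap('side','sideF.png');snap('top','topF.png')
a=cv2.imread('pics/sideF.png')[130:310,150:290];b=cv2.imread('pics/topF.png')[190:280,205:395]
c=np.zeros((600,800,3),np.uint8);c[:514,:400]=cv2.resize(a,(400,514));c[:189,400:]=cv2.resize(b,(400,189));cv2.imwrite('pics/cF.png',c)"
```

```text
t 52.43 pos [0.4241 0.3167 0.281 ] yaw_y 134.74 tilt z [ 0. -0. -1.] F [-1.   0.7  1.1] w 0.0513 f 0.0
```

View pics/cF.png

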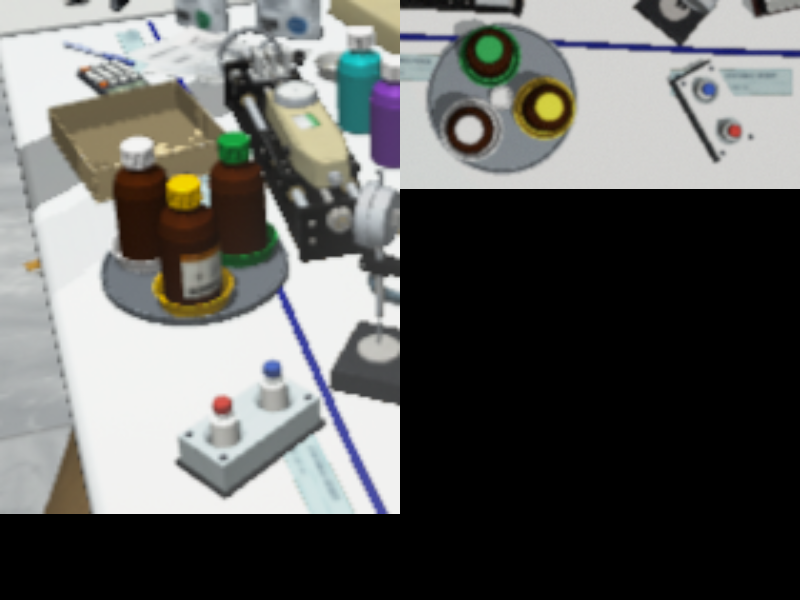

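Each bottle stands in the cup of its colour, with caps at (137,153), (184,190) and (234,148). Both vials stand upright in the block at (272,370) and (222,405), and the gripper is clear.

```bash
python3 -c "
from station import manip
print(manip.sign_off())"
```

```text
the job is handed in; nothing more can be done
None
```

The blue-capped vial stands upright in the feed block beside the red one, all three bottles are back in the cups of their cap colours, and the job was handed in at about 53 s of the 134 s allowed.

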